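# Hook a lot plate out of its rack with an S-hook and hang it on the rail

### The job

Take the S-hook off the rail, hook its lower end up through the hole in the yellow plate's hanger tab from underneath while the plate still sits in its pocket, draw the plate out of the pocket on the hook, and hang the hook with the plate on the rail: set it down until the bar takes the weight, let go, and leave them hanging still. Do it by feel and gently: never force the hook against the plate, the rack or the rail, and leave the blue and red plates, the tape roll and the cutter where they are.

Things in the scene. Friction and masses are not known exactly. Their poses are not given: they have to be found in the camera images.
- hook: S-hook of 8 mm round bar, light grey, 70 g, 106 mm tall, 72 mm wide, hanging on the rail. Origin: middle of its 66 mm straight shank; z runs up the shank, x to the top bend's side, y square to its plane. Hanging free, the shank leans 26 degrees, top towards the rail's -x; the top bend's end is beyond the bar (+x), the bottom bend opens to -x. To take it off, move it 35 mm along its shank.
- hook_top_bend (a point): bar centre at the very top of the hook's top bend, at (16, 0, 49) mm in the hook's frame. This bend is a half circle of 16 mm radius (bar centre line; 24 mm clear inside) about (16, 0, 33) mm, ending in a straight 6 mm that points down the shank
- hook_low_bend (a point): bar centre at the very bottom of the hook's bottom bend, at (-16, 0, -49) mm in the hook's frame. This bend is a half circle of 16 mm radius about (-16, 0, -33) mm, ending in a straight 6 mm that points up along the shank; the centre of the rounded tip (radius 4 mm) is at (-32, 0, -27) mm
- rail: fixed stand: a round steel bar 10 mm thick along its own y, its axis 300 mm above the table, between two 20 mm square grey posts at y = +-170 mm (312 mm tall). Origin on the table under the middle of the bar; x points away from the robot, z up. Its feet reach from x = -60 to 100 mm
- rack: fixed grey rack, 259 mm wide along its own y, three pockets 85 mm apart, each with one plate. Origin on the table under its middle; x away from the robot, z up. The pocket floor rises at 20 degrees towards +x from (-50, 62) mm (x, z) to (8, 83); pockets are 62 mm long up the slope, with a foot stop, 9 mm side walls and lips over the plate's edges. Below the plates' tabs all is free
- yellow_plate: yellow plate, 84 x 60 x 4 mm, 83 g with its tab, in one of the three pockets at 20 degrees, 1.5 mm play at each side and above. Origin: middle of its underside; x up the slope, y across, z out of its upper face. A leaf-spring clip presses on it with 3 N: drawing it out up the slope takes 2 to 5 N over the first 40 mm. Its upper 22 mm and the tab stand free beyond the rack
- yellow_rivet (a point): rivet of the yellow plate's grey hanger tab, on the plate's upper face at (32, 0, 4) mm in its frame; axes are the plate's. The tab, 24 mm wide, 3 mm thick, lies on that face and has a round 10 mm hole 30 mm from the rivet, 11 mm from its end. It sits stiffly, swung up to 0.35 rad to either side (hole up to 10 mm off the plate's middle line): not measured, to be seen or felt
- blue_plate: blue plate with tab, the same as the yellow one, in another pocket; to be left alone
- red_plate: red plate with tab, the same as the yellow one, in another pocket; to be left alone
- tape: roll of white packing tape lying flat, 100 mm across, 48 mm high, origin at the centre of its underside; to be left alone
- cutter: yellow cutter with a black end, 140 x 26 x 20 mm, lying on the table, origin at the middle of the yellow handle's underside, x along it towards the black end; to be left alone
Things that resemble listed ones, but are neither listed nor needed, are in the scene too. Leave any orange look-alike of the yellow_plate alone.

How it is judged:
On the way, in this order (a step that is already met when the one before it is completed fails the run):
1. the hook, caught through the tab's hole from below, has drawn the yellow plate at least 10 mm up its pocket, where it still lies (x of yellow_rivet in the frame of rack above 0.0279 m and angle between yellow_plate's own z axis and vertical between 0.22 and 0.5 rad and contact force between hook and yellow_plate above 0.5 N and z of hook_low_bend in the frame of yellow_rivet between -0.019 and 0 m), for 0.1 s.
2. the yellow plate hangs on the hook, clear of the rack (height (world z) of yellow_rivet above 0.13 m and angle between yellow_plate's own x axis and vertical below 0.5 rad and contact force between yellow_plate and rack below 0.05 N and distance between hook_low_bend and yellow_rivet between 0.02 and 0.04 m), for 0.2 s.
3. the hook, still held in the fingers, is set down on the bar so that it takes weight (over 0.6 N) (contact force between hook and rail above 0.6 N and contact force between the fingers and hook above 1 N and height (world z) of yellow_rivet above 0.13 m), for 0.2 s.
At the end, for the whole second after the job is handed in: the hook hangs over the bar by its top bend (its top within 15 mm in x, 0 to 16 mm above the bar axis, between the posts), loading it; the yellow plate hangs clear on the bottom bend by its tab (rivet 20 to 40 mm from the bend), tab end up within 0.3 rad; both under 0.05 m/s (x of hook_top_bend in the frame of rail between -0.015 and 0.015 m and y of hook_top_bend in the frame of rail between -0.155 and 0.155 m and z of hook_top_bend in the frame of rail between 0.3 and 0.316 m and contact force between hook and rail above 0.3 N and contact force between hook and yellow_plate above 0.2 N and distance between hook_low_bend and yellow_rivet between 0.02 and 0.04 m and angle between yellow_plate's own x axis and vertical below 0.3 rad and height (world z) of yellow_rivet above 0.13 m and linear speed of each of yellow_plate, hook below 0.05 m/s); the robot touches nothing.
It fails at once if the hook is forced against the yellow plate (over 9 N) (contact force between hook and yellow_plate above 9 N).
It fails at once if the hook is forced against the rail (over 12 N) (contact force between hook and rail above 12 N).
It fails at once if the hook is forced against the rack (over 9 N) (contact force between hook and rack above 9 N).
It fails at once if the blue or the red plate is shifted (over 8 mm) (distance of any of blue_plate, red_plate from where it was at the start of the episode above 0.008 m).
It fails at once if the tape roll or the cutter is shifted (over 20 mm) (distance of any of tape, cutter from where it was at the start of the episode above 0.02 m).
It also fails if it takes over 72 s, if anything falls off the work surface, if the arm or the gripper's body presses on something with over 40 N, if the wrist force passes 120 N, or if a joint passes its speed limit or range.

### The arm

A 6-joint arm with a two-finger parallel gripper is mounted at the origin on the work surface. World frame = base frame: x ahead of the robot, y to its left, z up, the work surface at z = 0. Lengths are in m, angles in rad, forces in N, time in s.
With the tool pointing down it reaches from about 0.35 to 0.975 m from the base axis. Payload 4.9 kg.
Tool frame: the origin (TCP) lies at the very end of the fingers, on their centre line; the grasp point (between the pads) lies 19 mm behind it (manip.hold_point_z is the distance from the TCP to the grasp point, in m); z points along the fingers, y is the direction in which the jaws open and shut (so a half turn about z gives the same grasp; the last joint's range is limited). The gripper opens to 85 mm and grips with 20 to 120 N. Pads are 22 mm wide; open, the fingers measure 114 mm over their backs; the gripper's body (76 mm by 85 mm) begins 54 mm behind the grasp point. The pads swing forward as they close: fully open they stand 13 mm farther back than shut.
Start: joints at [-1.295, 0.053, 1.613, -0, 1.476, -0.119], TCP at [0.24, -0.577, 0.231] pointing down, gripper open.
Joint ranges: [-3.01, 3.01], [-1.01, 2.22], [0.06, 2.58], [-1.02, 4.17], [0.09, 2.62], [-3.14, 3.14]. Speed limits (rad/s): [2.57, 2.57, 3.14, 3.14, 3.14, 3.14].

### API

Orientations are given as a unit quaternion [w, x, y, z].
In Python, from plant import manip gives the robot as it stands. The module is installed in compiled form; this text tells all that it offers.
- The arm moves only by the shell command python3 -m creep 'ROWS'. ROWS is JSON, a list of rows, each a list of 7 numbers: the turn, a rotation vector about the tool's x, y, z in degrees, then the shift along the tool's x, y, z in m, then the opening, from 0 (shut) to 1 (fully open). In form: [[ax, ay, az, tx, ty, tz, jaw], ...]. A call has 1 to 20 rows; each row shifts and turns the commanded pose from where the row before left it, along the tool's axes as they then stand; what a row does not reach is not made up. A row lasts 1/12 s, in which the tool goes at most 41.7 mm and 7.16 degrees, less where a joint would pass 70% of its speed; a pose out of reach is approached as far as the arm can. A call is refused whole if a number of a shift passes 0.0417 or a number of a turn 7.16, either way. A call with a gripper value outside its range is refused whole. The fingers move at their own pace and stop on an object; the grip force is fixed at half the most. Time passes only in rows, so rows that do not move let the fingers close. It gives the time, the measured TCP pose, the force and the opening at its end, in the units of the state.
- manip.state(): the state, without advancing time (a new reading comes with each control period).
- manip.grab_frame(name): name is "scene" or "side" or "wrist"; returns the picture (384x512x3 uint8, blue, green, red); there is no depth.
- manip.get_calibration(name): a dict with "fx", "fy", "cx", "cy" (pixels), "dist" ([k1, k2, p1, p2, k3] as OpenCV has them; the pictures are not rectified), "xyz" and "attitude" of the camera in the world. Camera axes: x right, y down, z forward; pixel columns grow to the right and rows downward; lengths in m; the calibration is good to about 2 mm. A picture is of the moment at which its call begins: read the wrist's pose just before it. get_calibration takes no time and is no camera call; for the wrist camera it gives the pose at the moment of the call.
- manip.job_done(): hands the job in, once; it reports no verdict.
Trained networks look in the newest picture that a camera, given by its name, has taken for a name from the list of things; names that differ only in an ending like _2 or _b are one class to them, and where a whole thing is asked for, a point or a joint stands for the part that bears it (a point fixed in the world has none). Each returns a list of dicts, best first, with "confidence" (0 to 1); they miss things now and then, are a little off and sometimes report something else, mostly with a low value. They report only what shows in the picture. A call takes as long as a camera call. They do not tell look-alikes from the thing itself.
- manip.cut_out(target, camera): "pixels" (384x512 bool, what is visible of it) and "rect" ([left, top, right, bottom] in pixels, round what is visible of it).
The state is a dict: "time": time; "joint_pos": joint angles; "joint_vel": joint speeds; "joint_efforts": joint torques, N m; "tool_pos": TCP position; "tool_rot": TCP orientation; "contact_force": force on the tool from outside, world axes, zero at the start; "ft_torque": the same for the moment, N m; "gripper_width": opening from 0.0 (shut) to 1.0 (fully open).
Only numpy, scipy, OpenCV 4.12 (cv2) and the standard library are available. Lean on these libraries where they do the work, as an engineer would, in place of code of your own. Each camera call takes 0.05 s, during which the arm holds its last target.

## Working session

There is one attempt and no reset: what is moved stays moved. The work goes in short steps, Python scripts to look and compute and a shell command to move; the robot and the scene stay as the last step left them, time stands still between calls to the robot, and variables do not carry over. Pictures are saved under pics/ and viewed, and the job is handed in when it is done.

```bash
mkdir -p pics; ls; cat > h.py <<'E'
import numpy as np, cv2
from plant import manip
from scipy.spatial.transform import Rotation as R
def q2R(q): return R.from_quat([q[1],q[2],q[3],q[0]]).as_matrix()
E
python3 - <<'E'
from h import *
for n in ["scene","side","wrist"]:
    im=manip.grab_frame(n); cv2.imwrite(f"pics/{n}0.png",im)
    print(n,manip.get_calibration(n))
print(manip.state())
E
```

```text
pics
scene {'fx': 370.6252046151461, 'fy': 370.6252046151461, 'cx': 254.89564411502585, 'cy': 191.02804999611786, 'dist': array([-0.12294789,  0.        ,  0.        ,  0.        ,  0.        ]), 'xyz': array([ 1.3329576 , -0.14233185,  0.83195039]), 'attitude': array([-0.32925892,  0.74381363,  0.52624159, -0.24778949])}
side {'fx': 365.0834534920495, 'fy': 365.0834534920495, 'cx': 255.84918504718016, 'cy': 191.95301256274618, 'dist': array([-0.01114551,  0.        ,  0.        ,  0.        ,  0.        ]), 'xyz': array([0.13728885, 0.48610303, 0.9483376 ]), 'attitude': array([ 0.14296649, -0.37924017,  0.86123688, -0.30660808])}
wrist {'fx': 333.91806065967864, 'fy': 333.91806065967864, 'cx': 253.87976050036877, 'cy': 188.76172747660624, 'dist': array([-0.02921331,  0.        ,  0.        ,  0.        ,  0.        ]), 'xyz': array([ 0.3178809 , -0.54410499,  0.37319771]), 'attitude': array([ 0.13621698,  0.82070129, -0.54716899, -0.09219774])}
{'time': 0.15, 'joint_pos': array([-1.29496324e+00,  5.32148934e-02,  1.61398718e+00, -2.36351660e-05,
        1.47600096e+00, -1.19009517e-01]), 'joint_vel': array([ 0.00061052, -0.00180595, -0.00453455,  0.00159   , -0.00026387,
        0.00159589]), 'joint_efforts': array([ 6.14897781e-04, -3.94241703e+01, -3.70722127e+01, -6.94359574e-05,
        4.69856837e-03, -1.90703679e-05]), 'tool_pos': array([ 0.24026845, -0.57643967,  0.23033431]), 'tool_rot': array([-8.01792202e-04,  9.80575088e-01,  1.96142417e-01, -7.47990012e-05]), 'contact_force': array([ 0.01612453, -0.19535088, -0.53423295]), 'ft_torque': array([-0.05714727, -0.02521445, -0.01578131]), 'gripper_width': 1.0034847505936626}
```

View pics/scene0.png

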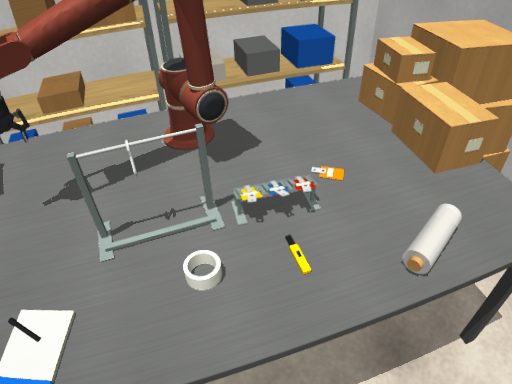

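View pics/side0.png

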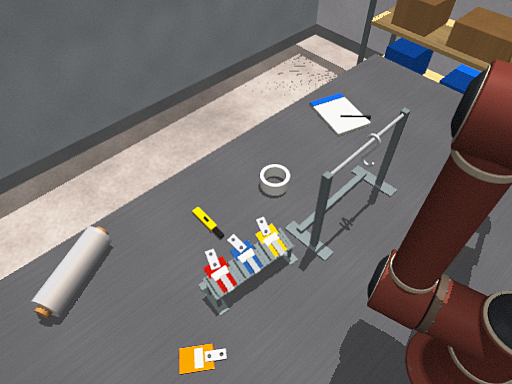

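View pics/wrist0.png

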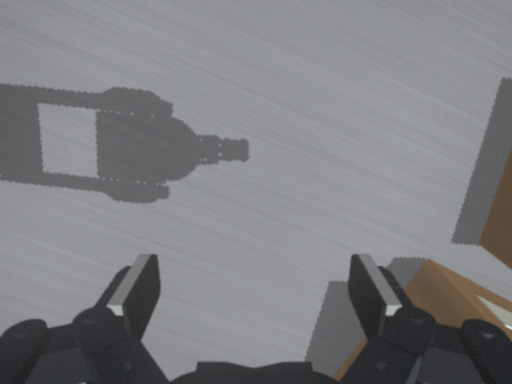

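The scene view shows the rail with the hook (130,155), and the rack with yellow (250,193), blue (277,188) and red (304,184). The orange look-alike is at (330,172), the tape at (203,270) and the cutter at (298,255). I'll zoom in on the rail and rack.

```bash
cat >> h.py <<'E'
def cam(n,c=None):
    c=c or manip.get_calibration(n)
    K=np.array([[c['fx'],0,c['cx']],[0,c['fy'],c['cy']],[0,0,1]])
    return dict(K=K,d=np.array(c['dist']),t=np.array(c['xyz']),R=q2R(c['attitude']))
def proj(c,P):
    P=np.atleast_2d(P); rv=cv2.Rodrigues(c['R'].T)[0]
    return cv2.projectPoints(P.astype(float),rv,-c['R'].T@c['t'],c['K'],c['d'])[0][:,0]
def ray(c,uv):
    p=cv2.undistortPoints(np.array([[uv]],float),c['K'],c['d'])[0,0]
    v=c['R']@np.array([p[0],p[1],1]); return c['t'],v/np.linalg.norm(v)
def tri(obs):
    A=np.zeros((3,3));b=np.zeros(3);rs=[ray(c,uv) for c,uv in obs]
    for o,v in rs:
        M=np.eye(3)-np.outer(v,v);A+=M;b+=M@o
    x=np.linalg.solve(A,b); return x,[np.linalg.norm(np.cross(x-o,v)) for o,v in rs]
def crop(im,x0,y0,w,h,s):
    o=cv2.resize(im[y0:y0+h,x0:x0+w],None,fx=s,fy=s,interpolation=cv2.INTER_CUBIC)
    for x in range((x0+9)//10*10,x0+w,10):
        cv2.putText(o,str(x),((x-x0)*s,8),0,.3,(0,0,255),1); cv2.line(o,((x-x0)*s,8),((x-x0)*s,12),(0,0,255),1)
    for y in range((y0+9)//10*10,y0+h,10):
        cv2.putText(o,str(y),(0,(y-y0)*s+4),0,.3,(0,0,255),1)
    return o
E
python3 - <<'E'
from h import *
a=cv2.imread('pics/scene0.png');b=cv2.imread('pics/side0.png')
cv2.imwrite('pics/c1.png',crop(a,60,115,170,150,4)[:600,:800])
cv2.imwrite('pics/c2.png',crop(a,225,165,105,65,7))
cv2.imwrite('pics/c3.png',crop(b,280,100,135,165,5)[:, :].copy()[:600] if 0 else cv2.resize(crop(b,280,100,135,165,5),None,fx=.72,fy=.72))
cv2.imwrite('pics/c4.png',crop(b,195,210,110,110,5))
E
```

```text
(no output)
```

View pics/c1.png

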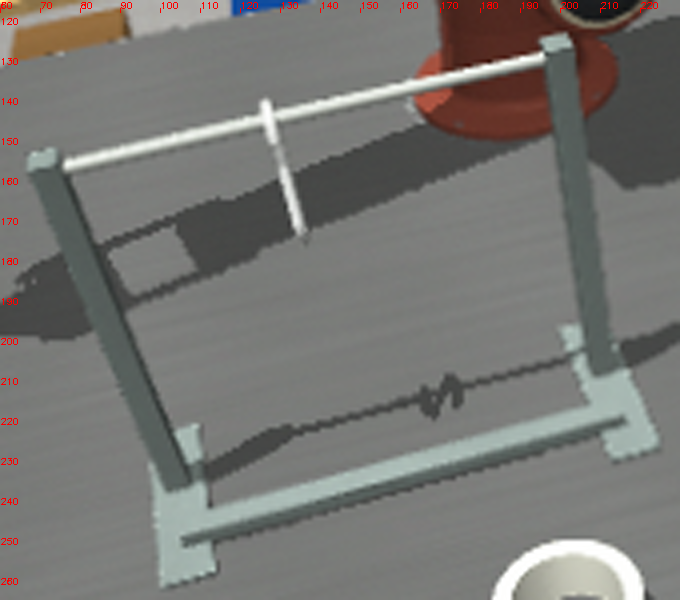

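View pics/c2.png

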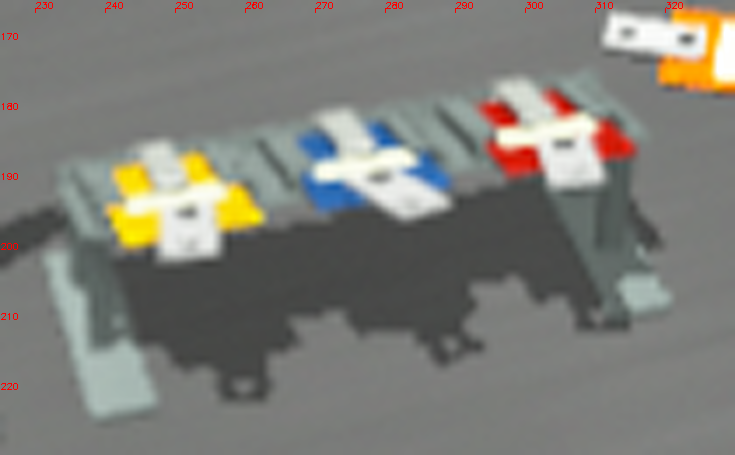

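View pics/c3.png

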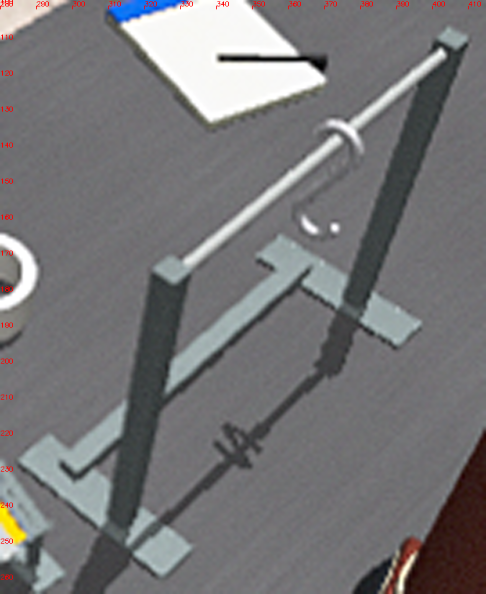

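View pics/c4.png

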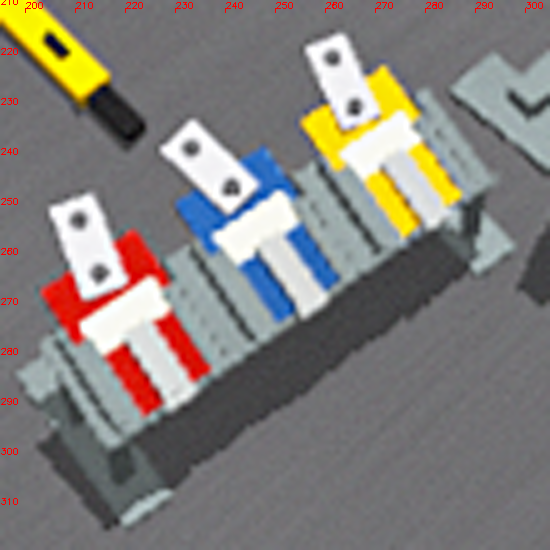

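```bash
python3 - <<'E'
from h import *
s=cam('scene');d=cam('side')
F={'postA':((70.8,154.2),(405.6,110.6)),'postB':((199.2,125.7),(327.8,175)),
'Yriv':((251.7,195.1),(266,231)),'Yhole':((251.9,198.9),(261.4,221.6)),
'Briv':((279.3,190.1),(241.2,247.4)),'Bhole':((282.6,194),(233.2,239.6)),
'Rriv':((305.7,185.6),(214.8,264.6)),'Rhole':((307.1,189.6),(210.8,254)),
'hooktop':((126.3,140.5),(374,134))}
for k,(u,v) in F.items():
    x,e=tri([(s,u),(d,v)]); print(k,x.round(4),np.round(e,4))
E
```

```text
postA [ 0.468  -0.3573  0.3102] [0.0018 0.0018]
postB [ 0.4578 -0.0178  0.3092] [0.0025 0.0025]
Yriv [0.5453 0.097  0.093 ] [0.0024 0.0024]
Yhole [0.5721 0.0893 0.1031] [0.0021 0.0021]
Briv [0.5526 0.1824 0.0928] [0.0026 0.0026]
Bhole [0.5814 0.1834 0.1004] [0.0007 0.0007]
Rriv [0.5606 0.2666 0.0918] [0.0024 0.0024]
Rhole [0.5881 0.2576 0.1008] [0.0027 0.0027]
hooktop [ 0.4675 -0.2121  0.314 ] [0.0006 0.0006]
```

```bash
cat >> h.py <<'E'
from scipy.linalg import logm,expm
def T(Rm,p):
    M=np.eye(4);M[:3,:3]=Rm;M[:3,3]=p;return M
def toolR(yaw,pitch,roll=0):
    # tool z = cos(pitch) ahead(yaw), -sin(pitch) up ; tool y=-world y(yaw)
    c,s=np.cos(np.radians(pitch)),np.sin(np.radians(pitch))
    z=np.array([c,0,-s]);y=np.array([0,-1,0]);x=np.cross(y,z)
    return R.from_euler('z',yaw).as_matrix()@np.stack([x,y,z],1)
def cur(s=None):
    s=s or manip.state(); return T(q2R(s['tool_rot']),s['tool_pos'])
def plan(Tt,n=None,T0=None):
    T0=cur() if T0 is None else T0
    D=np.linalg.inv(T0)@Tt
    ang=np.degrees(np.linalg.norm(R.from_matrix(D[:3,:3]).as_rotvec()));d=np.linalg.norm(D[:3,3])
    if n is None: n=int(np.ceil(max(ang/6,d/.03,1)))
    S=expm(np.real(logm(D))/n)
    rv=np.degrees(R.from_matrix(S[:3,:3]).as_rotvec())
    print(f"n={n} ang={ang:.2f} d={d:.4f} row:",[round(v,2) for v in rv]+[round(v,4) for v in S[:3,3]],'total tool shift',D[:3,3].round(4))
YAWRAIL=0.030
E
python3 - <<'E'
from h import *
T0=cur();c=cam('wrist')
print('cam in tool',(T0[:3,:3].T@(c['t']-T0[:3,3])).round(4)); print((T0[:3,:3].T@c['R']).round(3))
Rt=toolR(.03,50); g=np.array([.4605,-.212,.2635])
Tv=T(Rt,g+Rt[:,2]*(.019-.10)); print(Tv[:3,3])
plan(T(T0[:3,:3],T0[:3,3]+[0,0.0,.10]))
plan(Tv); plan(Tv,T0=T(T0[:3,:3],T0[:3,3]+[0,0.0,.10]))
E
```

```text
cam in tool [ 0.0841 -0.0002 -0.1428]
[[-0.    -0.946 -0.325]
 [ 1.    -0.    -0.001]
 [ 0.001 -0.325  0.946]]
[ 0.40845763 -0.21356174  0.3255496 ]
n=4 ang=0.00 d=0.1000 row: [np.float64(0.0), np.float64(0.0), np.float64(0.0), np.float64(0.0), np.float64(-0.0), np.float64(-0.025)] total tool shift [ 0.     -0.0002 -0.1   ]
n=14 ang=44.94 d=0.4111 row: [np.float64(-0.53), np.float64(2.83), np.float64(1.43), np.float64(0.0194), np.float64(-0.0224), np.float64(-0.0013)] total tool shift [ 0.2949 -0.2704 -0.0947]
n=14 ang=44.94 d=0.4000 row: [np.float64(-0.53), np.float64(2.83), np.float64(1.43), np.float64(0.0171), np.float64(-0.0227), np.float64(0.0056)] total tool shift [ 0.2948 -0.2703  0.0053]
```

```bash
python3 -m creep '[[0,0,0,0,0,-0.025,1],[0,0,0,0,0,-0.025,1],[0,0,0,0,0,-0.025,1],[0,0,0,0,0,-0.025,1],[-0.53,2.83,1.43,0.017,-0.0227,0.0056,1],[-0.53,2.83,1.43,0.017,-0.0227,0.0056,1],[-0.53,2.83,1.43,0.017,-0.0227,0.0056,1],[-0.53,2.83,1.43,0.017,-0.0227,0.0056,1],[-0.53,2.83,1.43,0.017,-0.0227,0.0056,1],[-0.53,2.83,1.43,0.017,-0.0227,0.0056,1]]'; python3 - <<'E'
from h import *
s=manip.state();print(s['joint_pos'].round(3),s['tool_pos'],s['contact_force'])
Rt=toolR(.03,50); g=np.array([.4605,-.212,.2635])
Tv=T(Rt,g+Rt[:,2]*(.019-.10)); plan(Tv)
E
```

```text
time: 0.98
tool_pos: [0.2957, -0.4131, 0.3076]
tool_rot: [-0.002, 0.981, 0.119, 0.151]
contact_force: [0.6, 0.8, 0.2]
gripper_width: 1.0
[-1.263 -0.347  1.867  0.299  1.568  0.073] [ 0.2957401  -0.41307646  0.3075855 ] [0.57459233 0.76360985 0.20786552]
n=8 ang=25.49 d=0.2299 row: [np.float64(-0.52), np.float64(2.8), np.float64(1.42), np.float64(0.017), np.float64(-0.0226), np.float64(0.0056)] total tool shift [ 0.1563 -0.1668  0.0243]
```

```bash
python3 -m creep '[[-0.53,2.8,1.43,0.017,-0.0227,0.0056,1],[-0.53,2.8,1.43,0.017,-0.0227,0.0056,1],[-0.53,2.8,1.43,0.017,-0.0227,0.0056,1],[-0.53,2.8,1.43,0.017,-0.0227,0.0056,1],[-0.53,2.8,1.43,0.017,-0.0227,0.0056,1],[-0.53,2.8,1.43,0.017,-0.0227,0.0056,1],[-0.53,2.8,1.43,0.017,-0.0227,0.0056,1],[-0.53,2.8,1.43,0.017,-0.0227,0.0056,1],[0,0,0,0,0,0,1],[0,0,0,0,0,0,1]]'; python3 - <<'E'
from h import *
s=manip.state();print(s['joint_pos'].round(3),s['tool_pos'],s['contact_force'])
Rt=toolR(.03,50); g=np.array([.4605,-.212,.2635])
Tv=T(Rt,g+Rt[:,2]*(.019-.10)); plan(Tv)
c=manip.get_calibration('wrist');im=manip.grab_frame('wrist');cv2.imwrite('pics/w1.png',im);np.save('w1.npy',c,allow_pickle=True)
E
```

```text
time: 1.82
tool_pos: [0.4078, -0.2131, 0.3254]
tool_rot: [-0.004, 0.94, 0.016, 0.341]
contact_force: [-0.5, -0.3, -0.2]
gripper_width: 0.997
[-0.998 -0.814  2.214  0.593  1.373  0.531] [ 0.40784548 -0.21309122  0.32540045] [-0.47540683 -0.25382479 -0.22363634]
n=1 ang=0.28 d=0.0008 row: [np.float64(0.09), np.float64(0.16), np.float64(0.22), np.float64(0.0006), np.float64(0.0005), np.float64(0.0003)] total tool shift [0.0006 0.0005 0.0003]
```

View pics/w1.png

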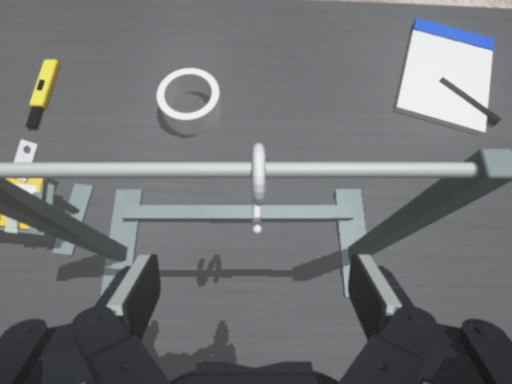

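```bash
cat >> h.py <<'E'
def hookpts(C,yaw,lean=26):
    # C: bar point (axis) world; returns named pts on free-hanging hook
    l=np.radians(lean);xh=np.array([np.cos(l),0,np.sin(l)]);zh=np.array([-np.sin(l),0,np.cos(l)])
    Rz=R.from_euler('z',yaw).as_matrix();xh=Rz@xh;zh=Rz@zh
    B=np.array(C)-[0,0,.007]; O=B-.016*xh-.033*zh
    f=lambda x,z:O+x/1e3*xh+z/1e3*zh
    return dict(O=O,top=f(16,49),tiptop=f(32,27),low=f(-16,-49),tip=f(-32,-27),sh1=f(0,33),sh2=f(0,-33),tr=f(32,33)),np.stack([xh,Rz[:,1],zh],1)
E
python3 - <<'E'
from h import *
c=cam('wrist',np.load('w1.npy',allow_pickle=True).item());im=cv2.imread('pics/w1.png')
g=im.astype(int).sum(2)
P=[]
for col in [80,150,200,320,400,440]:
    r=g[155:185,col]; print(col,[int(v/3) for v in r])
for uv in [(80,169.5),(150,169.5),(200,169.5),(320,169.5),(400,169.5),(440,169.5)]:
    o,v=ray(c,uv);k=(.3-o[2])/v[2];print((o+k*v).round(4))
cv2.imwrite('pics/w1c.png',crop(im,205,130,110,110,5))
m=manip.cut_out('hook','wrist');print([(x['confidence'],x['rect']) for x in m])
E
```

```text
80 [119, 117, 117, 117, 118, 113, 126, 154, 186, 202, 211, 211, 212, 209, 204, 196, 188, 180, 169, 153, 135, 112, 106, 111, 118, 119, 120, 122, 133, 151]
150 [126, 125, 125, 124, 125, 121, 132, 166, 190, 205, 212, 214, 215, 215, 209, 201, 191, 181, 168, 152, 136, 116, 109, 116, 122, 124, 123, 125, 125, 125]
200 [127, 124, 121, 123, 124, 123, 135, 169, 195, 205, 212, 218, 219, 217, 213, 203, 189, 179, 166, 153, 133, 116, 108, 115, 120, 121, 124, 123, 125, 123]
320 [124, 121, 121, 121, 123, 120, 137, 169, 193, 207, 214, 220, 223, 224, 214, 203, 191, 178, 165, 151, 132, 115, 108, 113, 121, 123, 120, 123, 121, 124]
400 [120, 122, 121, 119, 122, 125, 139, 166, 191, 205, 212, 217, 220, 219, 210, 197, 187, 178, 164, 151, 133, 114, 101, 116, 118, 121, 121, 120, 124, 122]
440 [123, 122, 120, 120, 119, 122, 136, 164, 189, 203, 210, 215, 216, 214, 207, 199, 186, 177, 163, 148, 133, 112, 97, 91, 79, 69, 65, 64, 68, 66]
[ 0.4623 -0.1028  0.3   ]
[ 0.4637 -0.1466  0.3   ]
[ 0.4647 -0.1776  0.3   ]
[ 0.4671 -0.2518  0.3   ]
[ 0.4689 -0.3018  0.3   ]
[ 0.4697 -0.3272  0.3   ]
[(0.61, [157.2, 67.4, 219.5, 135.5]), (0.58, [253.1, 139.8, 264.8, 230.1])]
```

View pics/w1c.png

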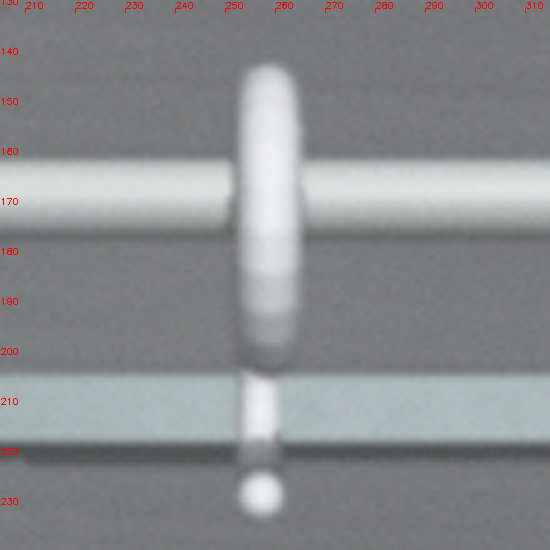

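```bash
python3 - <<'E'
from h import *
c=cam('wrist',np.load('w1.npy',allow_pickle=True).item())
s=cam('scene');d=cam('side')
for y in (-.212,-.2145,-.217):
  p,_=hookpts([.4655-.033*(y+.2),y,.3],.033)
  print(y,{k:tuple(proj(c,v)[0].round(1)) for k,v in p.items()})
p,_=hookpts([.4655-.033*(y+.2),-.2135,.3],.033);print({k:v.round(4) for k,v in p.items()})
print({k:tuple(proj(s,v)[0].round(1)) for k,v in p.items()});print({k:tuple(proj(d,v)[0].round(1)) for k,v in p.items()})
E
```

```text
-0.212 {'O': (np.float64(255.2), np.float64(193.5)), 'top': (np.float64(255.9), np.float64(175.1)), 'tiptop': (np.float64(255.6), np.float64(148.9)), 'low': (np.float64(254.8), np.float64(205.7)), 'tip': (np.float64(254.9), np.float64(228.5)), 'sh1': (np.float64(255.6), np.float64(198.8)), 'sh2': (np.float64(254.9), np.float64(189.4)), 'tr': (np.float64(255.6), np.float64(148.6))}
-0.2145 {'O': (np.float64(258.6), np.float64(193.5)), 'top': (np.float64(260.1), np.float64(175.1)), 'tiptop': (np.float64(259.4), np.float64(148.9)), 'low': (np.float64(257.6), np.float64(205.7)), 'tip': (np.float64(258.0), np.float64(228.5)), 'sh1': (np.float64(259.5), np.float64(198.8)), 'sh2': (np.float64(257.9), np.float64(189.4)), 'tr': (np.float64(259.6), np.float64(148.6))}
-0.217 {'O': (np.float64(262.0), np.float64(193.5)), 'top': (np.float64(264.3), np.float64(175.1)), 'tiptop': (np.float64(263.2), np.float64(148.9)), 'low': (np.float64(260.4), np.float64(205.7)), 'tip': (np.float64(261.0), np.float64(228.5)), 'sh1': (np.float64(263.4), np.float64(198.8)), 'sh2': (np.float64(260.9), np.float64(18
[... 451 characters left out ...]
(np.float64(125.9), np.float64(140.9)), 'tiptop': (np.float64(127.9), np.float64(149.8)), 'low': (np.float64(135.3), np.float64(174.4)), 'tip': (np.float64(133.2), np.float64(165.8)), 'sh1': (np.float64(127.5), np.float64(146.2)), 'sh2': (np.float64(133.8), np.float64(169.8)), 'tr': (np.float64(127.3), np.float64(147.5))}
{'O': (np.float64(369.5), np.float64(150.4)), 'top': (np.float64(376.3), np.float64(137.4)), 'tiptop': (np.float64(367.4), np.float64(136.7)), 'low': (np.float64(363.3), np.float64(162.2)), 'tip': (np.float64(371.5), np.float64(163.5)), 'sh1': (np.float64(376.7), np.float64(144.9)), 'sh2': (np.float64(362.8), np.float64(155.5)), 'tr': (np.float64(368.7), np.float64(135.6))}
```

```bash
python3 - <<'E'
from h import *
Rt=toolR(.033,50); g=np.array([.4625,-.2135,.2635])
plan(T(Rt,g+Rt[:,2]*.019),n=6)
E
```

```text
n=6 ang=0.32 d=0.1017 row: [np.float64(0.04), np.float64(0.03), np.float64(-0.01), np.float64(0.0004), np.float64(0.0001), np.float64(0.0169)] total tool shift [0.0026 0.0004 0.1017]
```

```bash
python3 -m creep '[[0.04,0.03,0,0.0004,0.0001,0.017,1],[0.04,0.03,0,0.0004,0.0001,0.017,1],[0.04,0.03,0,0.0004,0.0001,0.017,1],[0.04,0.03,0,0.0004,0.0001,0.017,1],[0.04,0.03,0,0.0004,0.0001,0.017,1],[0.04,0.03,0,0.0004,0.0001,0.017,1],[0,0,0,0,0,0,1],[0,0,0,0,0,0,1]]'; python3 - <<'E'
from h import *
s=manip.state();print(s['joint_pos'].round(3),s['contact_force'])
Rt=toolR(.033,50); g=np.array([.4625,-.2135,.2635])
plan(T(Rt,g+Rt[:,2]*.019),n=1)
c=manip.get_calibration('wrist');im=manip.grab_frame('wrist');cv2.imwrite('pics/w2.png',im);np.save('w2.npy',c,allow_pickle=True)
p,_=hookpts([.46595,-.2135,.3],.033);print({k:tuple(proj(cam('wrist',c),v)[0].round(1)) for k,v in p.items()})
E
```

```text
time: 2.58
tool_pos: [0.4747, -0.2132, 0.2475]
tool_rot: [-0.007, 0.94, 0.014, 0.341]
contact_force: [0.3, -0.4, 0.1]
gripper_width: 1.002
[-0.842 -0.608  2.229  0.584  1.107  0.542] [ 0.33742002 -0.39999123  0.10383808]
n=1 ang=0.23 d=0.0014 row: [np.float64(-0.1), np.float64(0.11), np.float64(-0.17), np.float64(0.0009), np.float64(-0.0001), np.float64(-0.0011)] total tool shift [ 0.0009 -0.0001 -0.0011]
{'O': (np.float64(255.0), np.float64(273.2)), 'top': (np.float64(255.0), np.float64(276.8)), 'tiptop': (np.float64(254.8), np.float64(212.7)), 'low': (np.float64(255.0), np.float64(271.3)), 'tip': (np.float64(255.1), np.float64(313.5)), 'sh1': (np.float64(255.1), np.float64(304.8)), 'sh2': (np.float64(255.0), np.float64(252.8)), 'tr': (np.float64(254.8), np.float64(215.5))}
```

View pics/w2.png

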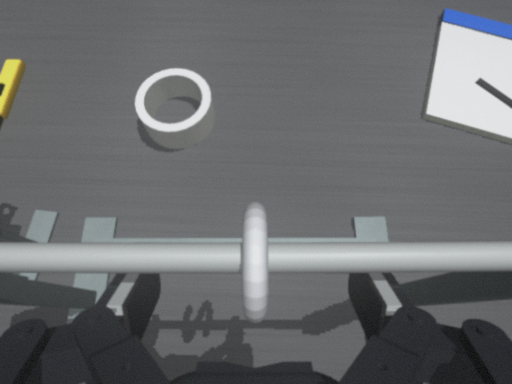

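```bash
python3 -m creep '[[-0.1,0.1,-0.15,0.0009,0,-0.001,1],[0,0,0,0,0,0,0.4],[0,0,0,0,0,0,0.3],[0,0,0,0,0,0,0.2],[0,0,0,0,0,0,0.15],[0,0,0,0,0,0,0.1],[0,0,0,0,0,0,0],[0,0,0,0,0,0,0],[0,0,0,0,0,0,0],[0,0,0,0,0,0,0]]'; python3 - <<'E'
from h import *
s=manip.state();print(s['contact_force'],s['ft_torque'],s['tool_pos'])
c=manip.get_calibration('wrist');im=manip.grab_frame('wrist');cv2.imwrite('pics/w3.png',im);np.save('w3.npy',c,allow_pickle=True)
for i in range(4):
  manip.grab_frame('side' if i else 'scene'); print(manip.state()['contact_force'].round(2))
E
```

```text
time: 3.47
tool_pos: [0.4752, -0.2127, 0.2503]
tool_rot: [-0.005, 0.939, 0.016, 0.343]
contact_force: [-0.5, 0.8, 0.9]
gripper_width: 0.083
[-0.49216191  0.79939466  0.91559582] [-0.0087691   0.24683246 -0.02975633] [ 0.47523104 -0.21273551  0.2503381 ]
[-0.98 -0.13 -0.16]
[-0.49  0.45  1.29]
[-0.82 -0.41  0.25]
[-0.88 -0.17 -0.16]
```

View pics/w3.png

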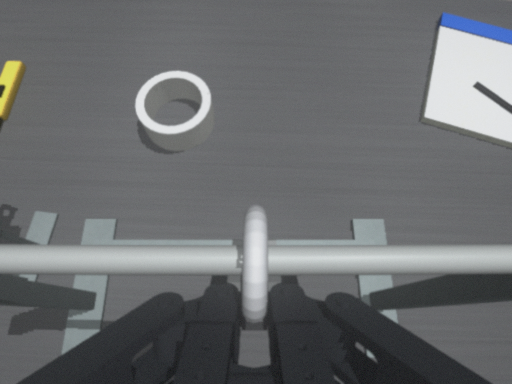

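```bash
python3 - <<'E'
from h import *
T0=cur(); p,HR=hookpts([.46595,-.2135,.3],.033)
H=np.linalg.inv(T0)@T(HR,p['O']); print(H.round(4)); 
H[1,3]=0
# yaw in hand: keep measured
np.save('H.npy',H)
Rt=T0[:3,:3]
print('zh tool',(Rt.T@HR[:,2]).round(3),'xh tool',(Rt.T@HR[:,0]).round(3))
for n,v in (('lift28+2',.028*HR[:,2]+.002*HR[:,0]),('back45',-.045*HR[:,0])): print(n,(Rt.T@v).round(4))
E
```

```text
[[ 9.697e-01  1.500e-03  2.444e-01 -3.200e-03]
 [ 1.100e-03 -1.000e+00  1.900e-03  4.000e-04]
 [ 2.444e-01 -1.500e-03 -9.697e-01 -1.050e-02]
 [ 0.000e+00  0.000e+00  0.000e+00  1.000e+00]]
zh tool [ 0.244  0.002 -0.97 ] xh tool [0.97  0.001 0.244]
lift28+2 [ 0.0088  0.0001 -0.0267]
back45 [-0.0436 -0.     -0.011 ]
```

```bash
python3 -m creep '[[0,0,0,0.0005,0,-0.002,0],[0,0,0,0.0005,0,-0.002,0],[0,0,0,0.001,0,-0.0025,0],[0,0,0,0.0012,0,-0.0035,0],[0,0,0,0.0014,0,-0.004,0],[0,0,0,0.0014,0,-0.004,0],[0,0,0,0.0014,0,-0.0045,0],[0,0,0,0.0014,0,-0.0042,0],[0,0,0,0,0,0,0],[0,0,0,0,0,0,0]]'; python3 - <<'E'
from h import *
s=manip.state();print(s['contact_force'],s['tool_pos'])
c=manip.get_calibration('wrist');im=manip.grab_frame('wrist');cv2.imwrite('pics/w4.png',im)
im=manip.grab_frame('side');cv2.imwrite('pics/s4.png',crop(im,300,80,130,110,5))
E
```

```text
time: 4.55
tool_pos: [0.4645, -0.2132, 0.2765]
tool_rot: [-0.004, 0.939, 0.016, 0.343]
contact_force: [-1.0, 0.4, -1.5]
gripper_width: 0.083
[-0.9593872   0.43416737 -1.5114557 ] [ 0.46451133 -0.21320063  0.27645456]
```

View pics/s4.png

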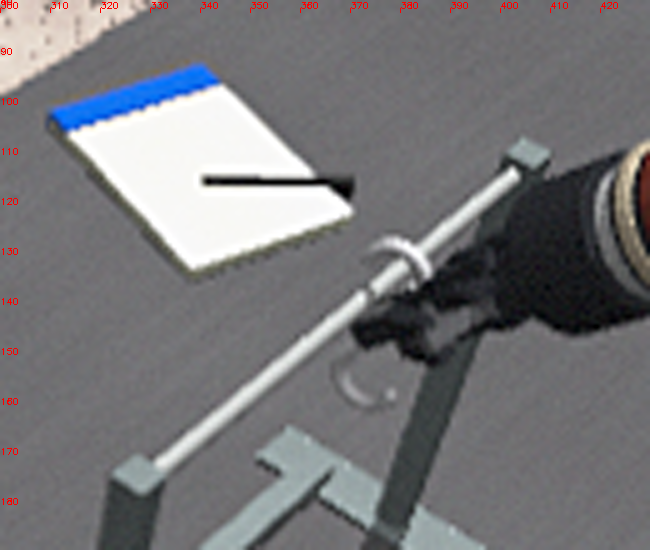

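View pics/w4.png

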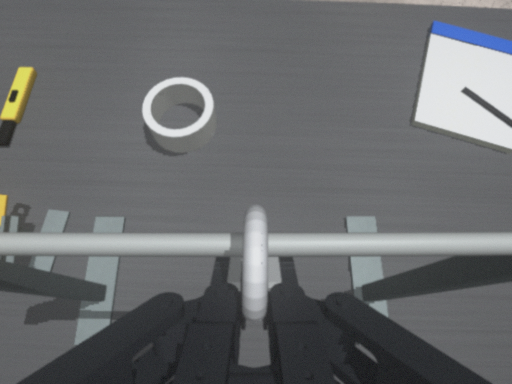

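```bash
python3 -m creep '[[0,0,0,-0.01,0,-0.0025,0],[0,0,0,-0.011,0,-0.0028,0],[0,0,0,-0.011,0,-0.0028,0],[0,0,0,-0.011,0,-0.0028,0],[0,0,0,0,0,0,0]]'; python3 - <<'E'
from h import *
s=manip.state();print(s['contact_force'],s['tool_pos'])
T0=cur();Rt=T0[:3,:3]
print('up',(Rt.T@[0,0,.41-T0[2,3]]).round(4))
H=np.load('H.npy')
hy=-.09;l=np.radians(20)
HR=R.from_euler('z',hy).as_matrix()@np.array([[np.cos(l),0,-np.sin(l)],[0,1,0],[np.sin(l),0,np.cos(l)]])
RT=HR@H[:3,:3].T
tv=np.array([.510,.11,.235]); T1=T(Rt,[T0[0,3],T0[1,3],.41])
via=T(RT,[.49,.08,.40])
plan(via,T0=T1); plan(T(RT,tv),T0=via)
E
```

```text
time: 5.07
tool_pos: [0.4231, -0.2144, 0.2548]
tool_rot: [-0.005, 0.939, 0.015, 0.342]
contact_force: [-0.7, -0.8, -0.8]
gripper_width: 0.079
[-0.68524075 -0.76332213 -0.75572981] [ 0.42306164 -0.21440209  0.25478906]
up [ 9.990e-02  1.000e-04 -1.188e-01]
n=11 ang=9.10 d=0.3021 row: [np.float64(-0.39), np.float64(-0.54), np.float64(0.5), np.float64(0.0038), np.float64(-0.0269), np.float64(0.004)] total tool shift [ 0.052  -0.2922  0.0565]
n=6 ang=0.00 d=0.1689 row: [np.float64(-0.0), np.float64(0.0), np.float64(-0.0), np.float64(-0.0131), np.float64(-0.0053), np.float64(0.0244)] total tool shift [-0.0783 -0.032   0.1462]
```

```bash
python3 -m creep '[[0,0,0,0.02,0,-0.0238,0],[0,0,0,0.02,0,-0.0238,0],[0,0,0,0.02,0,-0.0238,0],[0,0,0,0.02,0,-0.0238,0],[0,0,0,0.02,0,-0.0238,0],[-0.39,-0.54,0.5,0.0038,-0.0269,0.004,0],[-0.39,-0.54,0.5,0.0038,-0.0269,0.004,0],[-0.39,-0.54,0.5,0.0038,-0.0269,0.004,0],[-0.39,-0.54,0.5,0.0038,-0.0269,0.004,0],[-0.39,-0.54,0.5,0.0038,-0.0269,0.004,0],[-0.39,-0.54,0.5,0.0038,-0.0269,0.004,0],[-0.39,-0.54,0.5,0.0038,-0.0269,0.004,0],[-0.39,-0.54,0.5,0.0038,-0.0269,0.004,0],[-0.39,-0.54,0.5,0.0038,-0.0269,0.004,0],[-0.39,-0.54,0.5,0.0038,-0.0269,0.004,0],[-0.39,-0.54,0.5,0.0038,-0.0269,0.004,0],[0,0,0,0,0,0,0]]'; python3 - <<'E'
from h import *
s=manip.state();print(s['contact_force'],s['tool_pos'],s['joint_pos'].round(3))
H=np.load('H.npy')
hy=-.09;l=np.radians(20)
HR=R.from_euler('z',hy).as_matrix()@np.array([[np.cos(l),0,-np.sin(l)],[0,1,0],[np.sin(l),0,np.cos(l)]])
RT=HR@H[:3,:3].T
plan(T(RT,[.510,.11,.235]))
E
```

```text
time: 6.48
tool_pos: [0.4911, 0.0852, 0.4014]
tool_rot: [0.013, 0.955, -0.038, 0.293]
contact_force: [0.3, 0.3, -1.3]
gripper_width: 0.08
[ 0.25567585  0.27893868 -1.27832061] [0.49108414 0.08517833 0.40142198] [ 0.071 -0.694  2.    -0.091  1.247  1.725]
n=6 ang=0.50 d=0.1693 row: [np.float64(-0.05), np.float64(0.01), np.float64(0.07), np.float64(-0.0132), np.float64(-0.0044), np.float64(0.0245)] total tool shift [-0.0793 -0.0265  0.1472]
```

```bash
python3 -m creep '[[0,0,0,-0.0132,-0.0044,0.0245,0],[0,0,0,-0.0132,-0.0044,0.0245,0],[0,0,0,-0.0132,-0.0044,0.0245,0],[0,0,0,-0.0132,-0.0044,0.0245,0],[0,0,0,-0.0132,-0.0044,0.0245,0],[0,0,0,-0.0132,-0.0044,0.0245,0],[0,0,0,0,0,0,0],[0,0,0,0,0,0,0]]'; python3 - <<'E'
from h import *
s=manip.state();print(s['contact_force'],s['tool_pos'],s['joint_pos'].round(3))
c=manip.get_calibration('wrist');im=manip.grab_frame('wrist');cv2.imwrite('pics/w5.png',im);np.save('w5.npy',c,allow_pickle=True)
E
```

```text
time: 7.15
tool_pos: [0.5094, 0.1037, 0.2341]
tool_rot: [0.015, 0.955, -0.042, 0.292]
contact_force: [0.4, 0.4, -0.2]
gripper_width: 0.08
[ 0.37332912  0.35085074 -0.22787431] [0.50940337 0.10374803 0.23408307] [ 0.123 -0.594  2.214 -0.15   0.945  1.834]
```

View pics/w5.png

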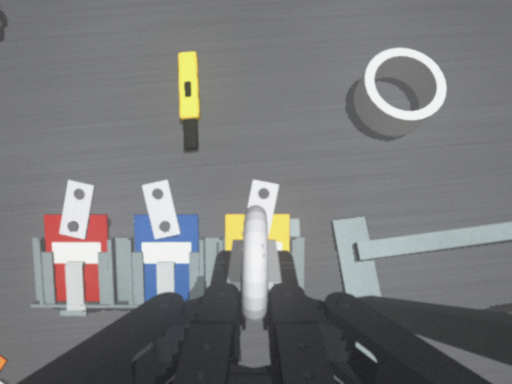

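```bash
python3 - <<'E'
from h import *
T0=cur();print((T0[:3,:3].T@[-.04,.045,.0]).round(4))
im=cv2.imread('pics/w5.png');cv2.imwrite('pics/w5c.png',crop(im,30,165,290,100,2.75 and 3)[:, :800])
E
python3 -m creep '[[0,0,0,-0.008,-0.0135,-0.0085,0],[0,0,0,-0.008,-0.0135,-0.0085,0],[0,0,0,-0.008,-0.0135,-0.0085,0],[0,0,0,0,0,0,0],[0,0,0,0,0,0,0],[0,0,0,0,0,0,0]]'; python3 - <<'E'
from h import *
s=manip.state();print(s['contact_force'],s['tool_pos'],s['joint_pos'].round(3))
c=manip.get_calibration('wrist');im=manip.grab_frame('wrist');cv2.imwrite('pics/w6.png',im);np.save('w6.npy',c,allow_pickle=True)
E
```

```text
[-0.0362 -0.0413 -0.0248]
time: 7.7
tool_pos: [0.4808, 0.1474, 0.2459]
tool_rot: [0.015, 0.954, -0.042, 0.295]
contact_force: [-0.5, 0.1, -0.9]
gripper_width: 0.08
[-0.46742608  0.06860933 -0.91712167] [0.48075628 0.1474208  0.24587126] [ 0.258 -0.639  2.223 -0.233  0.999  1.987]
```

View pics/w6.png

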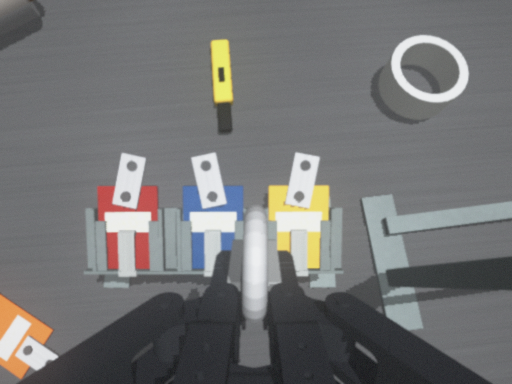

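View pics/w5c.png

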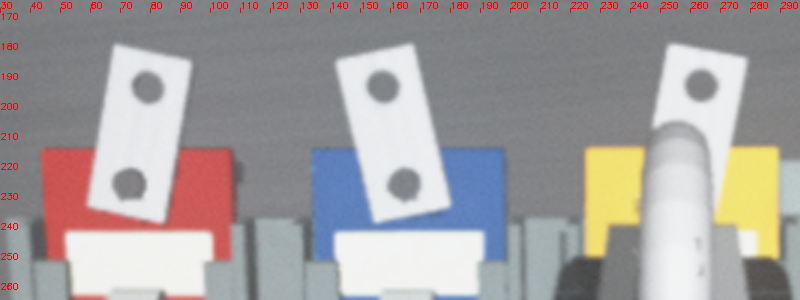

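```bash
cat > fit.py <<'E'
from h import *
from scipy.optimize import least_squares
def blob(im,u,v,r=9):
    g=im[...,:].astype(float).mean(2); u0,v0=int(round(u)),int(round(v))
    s=6; p=cv2.getRectSubPix(g.astype(np.float32),(2*r+1,2*r+1),(float(u),float(v)))
    p=cv2.resize(p,None,fx=s,fy=s,interpolation=cv2.INTER_CUBIC)
    th=(p.max()*.95+p[(r*s):(r+1)*s,(r*s):(r+1)*s].mean())/2
    n,l,st,ce=cv2.connectedComponentsWithStats((p<th).astype(np.uint8))
    k=l[r*s+s//2,r*s+s//2]; cx,cy=ce[k]; a=st[k,4]/s/s
    return (u-r+(cx+.5)/s-.5,v-r+(cy+.5)/s-.5),a
E
python3 - <<'E'
from fit import *
W={}
for n,L in (('w5',{'Yh':(264,193),'Bh':(157,194),'Bv':(165,226),'Rh':(79,194),'Rv':(73,226)}),
 ('w6',{'Yh':(303,167),'Yv':(299,201),'Bh':(206,165),'Bv':(212,197),'Rh':(131,166),'Rv':(126,196)})):
    im=cv2.imread(f'pics/{n}.png')
    for k,(u,v) in L.items():
        b,a=blob(im,u,v,7); print(n,k,np.round(b,2),round(a,1)); W[(n,k)]=b
c={n:cam('wrist',np.load(n+'.npy',allow_pickle=True).item()) for n in('w5','w6')}
for k in('Yh','Bh','Bv','Rh','Rv'):
    x,e=tri([(c['w5'],W['w5',k]),(c['w6'],W['w6',k])]);print(k,x.round(4),np.round(e,4))
a=np.radians(20)
# rack fit: params x,y,yaw,z0, sR,sB,sY ; rivet head at +3.5 above plate face, hole mid tab +1.5
def model(p):
    x,y,yaw,z,sY,sB,sR=p
    RZ=R.from_euler('z',yaw).as_matrix();out={}
    ex=np.array([np.cos(a),0,np.sin(a)]);ez=np.array([-np.sin(a),0,np.cos(a)]);ey=np.array([0,1,0])
    for i,(n,s) in enumerate((('Y',sY),('B',sB),('R',sR))):
        f=np.array([.0179,(i-1)*.085,.093+z])
        for q,d in(('v',ez*.0035),('h',ez*.002+.03*(np.cos(s)*ex+np.sin(s)*ey))):
            out[n+q]=RZ@(f+d)+[x,y,0]
    return out
def res(p):
    m=model(p);r=[]
    for (n,k),uv in W.items(): r+=list(proj(c[n],m[k])[0]-uv)
    return np.array(r)
s=least_squares(res,[.535,.184,-.09,0,-.2,.1,-.2],loss='soft_l1');print(s.x.round(4));print(res(s.x).reshape(-1,2).round(2))
m=model(s.x);print({k:v.round(4) for k,v in m.items()})
np.save('rack.npy',s.x)
E
```

```text
w5 Yh [263.28 193.07] 86.4
w5 Bh [157.21 193.44] 86.4
w5 Bv [164.39 226.06] 89.7
w5 Rh [ 78.78 193.69] 87.2
w5 Rv [ 72.71 225.96] 95.0
w6 Yh [304.97 165.14] 78.8
w6 Yv [298.63 197.07] 70.7
w6 Bh [205.41 165.38] 77.7
w6 Bv [211.91 196.15] 77.0
w6 Rh [131.44 165.69] 79.7
w6 Rv [125.27 196.29] 83.6
Yh [0.5736 0.0893 0.1036] [0.0001 0.0001]
Bh [0.5818 0.1859 0.1036] [0. 0.]
Bv [0.5528 0.1823 0.0945] [0. 0.]
Rh [0.5878 0.2579 0.104 ] [0. 0.]
Rv [0.5602 0.267  0.0946] [0. 0.]
[ 0.5363  0.1836 -0.0868 -0.0013 -0.191   0.2058 -0.2146]
[[-0.04  0.48]
 [ 0.07  0.35]
 [-0.05 -0.25]
 [-0.01  0.25]
 [-0.08 -0.23]
 [-0.1   0.32]
 [ 0.33 -1.36]
 [ 0.06  0.3 ]
 [-0.   -0.3 ]
 [-0.09  0.23]
 [-0.06 -0.32]]
{'Yv': array([0.5456, 0.0975, 0.095 ]), 'Yh': array([0.5732, 0.0894, 0.1037]), 'Bv': array([0.553 , 0.1822, 0.095 ]), 'Bh': array([0.5815, 0.1859, 0.1036]), 'Rv': array([0.5604, 0.2669, 0.095 ]), 'Rh': array([0.5878, 0.2581, 0.1036])}
```

```bash
cat >> h.py <<'E'
HOLE=np.array([.5734,.0893,.1036]);RYAW=-.087
def hookR(yaw,lean):
    l=np.radians(lean); return R.from_euler('z',yaw).as_matrix()@np.array([[np.cos(l),0,-np.sin(l)],[0,1,0],[np.sin(l),0,np.cos(l)]])
TIP=np.array([-.032,0,-.027])
def toolFor(pt,where,yaw,lean,H=None):
    H=np.load('H.npy') if H is None else H
    Rh=hookR(yaw,lean); return T(Rh,where-Rh@pt)@np.linalg.inv(H)
def hooknow(H=None):
    H=np.load('H.npy') if H is None else H
    return cur()@H
def tiprel():
    M=hooknow();P=hookR(RYAW,20); t=M[:3,:3]@TIP+M[:3,3]
    return (P.T@(t-HOLE)*1e3).round(2), np.degrees(R.from_matrix(P.T@M[:3,:3]).as_rotvec()).round(2)
def inplate(v):  # plate-frame vector -> tool frame
    return (cur()[:3,:3].T@hookR(RYAW,20)@np.array(v)).round(4)
E
python3 - <<'E'
from h import *
P=hookR(RYAW,20)
A=toolFor(TIP,HOLE+P@[.03,0,.05],RYAW,20);B=toolFor(TIP,HOLE+P@[.03,0,-.0095],RYAW,20)
print(tiprel());plan(A);plan(B,T0=A,n=5)
E
```

```text
(array([-80.79,  49.65, 148.61]), array([-0.11, -0.18, -0.13]))
n=6 ang=0.25 d=0.1565 row: [np.float64(0.02), np.float64(-0.03), np.float64(-0.02), np.float64(0.0139), np.float64(0.0082), np.float64(0.0205)] total tool shift [0.083  0.0491 0.1233]
n=5 ang=0.00 d=0.0595 row: [np.float64(-0.0), np.float64(-0.0), np.float64(0.0), np.float64(-0.0029), np.float64(-0.0), np.float64(0.0115)] total tool shift [-0.0145 -0.0001  0.0577]
```

```bash
python3 -m creep '[[0.02,-0.03,-0.02,0.0139,0.0082,0.0205,0],[0.02,-0.03,-0.02,0.0139,0.0082,0.0205,0],[0.02,-0.03,-0.02,0.0139,0.0082,0.0205,0],[0.02,-0.03,-0.02,0.0139,0.0082,0.0205,0],[0.02,-0.03,-0.02,0.0139,0.0082,0.0205,0],[0.02,-0.03,-0.02,0.0139,0.0082,0.0205,0],[0,0,0,0,0,0,0],[0,0,0,0,0,0,0]]'; python3 - <<'E'
from h import *
s=manip.state();print(s['contact_force'],s['joint_pos'].round(3))
P=hookR(RYAW,20)
B=toolFor(TIP,HOLE+P@[.03,0,-.0095],RYAW,20)
print(tiprel());plan(B,n=5)
im=manip.grab_frame('side');cv2.imwrite('pics/s7.png',crop(im,200,160,150,110,5))
im=manip.grab_frame('scene');cv2.imwrite('pics/c7.png',crop(im,210,130,130,90,6))
M=hooknow()
for n in('side','scene'):print(n,{k:tuple(proj(cam(n),M[:3,:3]@np.array(v)/1+M[:3,3])[0].round(1)) for k,v in dict(tip=TIP,low=np.array([-.016,0,-.049]),top=np.array([.016,0,.049]),tt=np.array([.032,0,.027])).items()},proj(cam(n),HOLE).round(1))
E
```

```text
time: 8.42
tool_pos: [0.6136, 0.0846, 0.1874]
tool_rot: [0.015, 0.956, -0.042, 0.291]
contact_force: [-0.5, 0.4, -0.8]
gripper_width: 0.083
[-0.48319039  0.37394365 -0.8351373 ] [ 0.054 -0.26   2.058 -0.12   0.761  1.775]
(array([28.91, -1.13, 47.5 ]), array([-0.12,  0.27, -0.07]))
n=5 ang=0.30 d=0.0568 row: [np.float64(0.03), np.float64(0.05), np.float64(-0.01), np.float64(-0.0026), np.float64(-0.0003), np.float64(0.0111)] total tool shift [-0.0127 -0.0014  0.0554]
side {'tip': (np.float64(257.9), np.float64(207.1)), 'low': (np.float64(253.0), np.float64(205.3)), 'top': (np.float64(253.0), np.float64(181.6)), 'tt': (np.float64(247.9), np.float64(180.3))} [[260.4 221.5]]
scene {'tip': (np.float64(251.6), np.float64(186.6)), 'low': (np.float64(253.7), np.float64(195.9)), 'top': (np.float64(252.5), np.float64(165.6)), 'tt': (np.float64(254.7), np.float64(175.4))} [[251.3 198.9]]
```

View pics/s7.png

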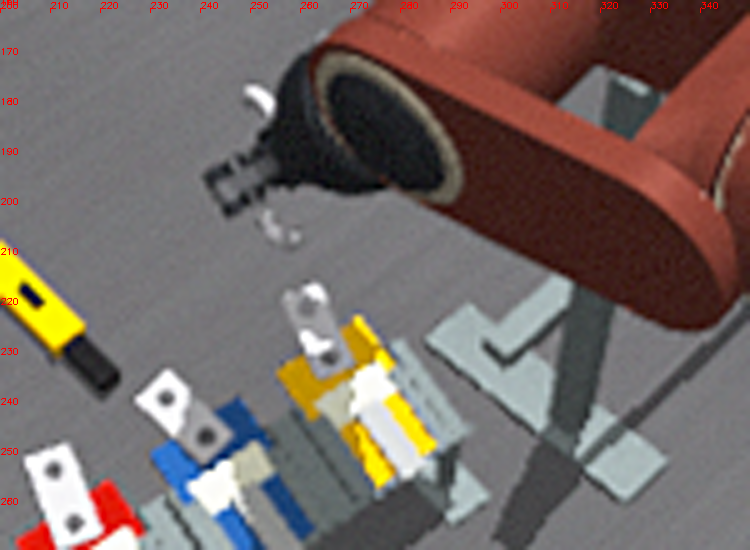

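View pics/c7.png

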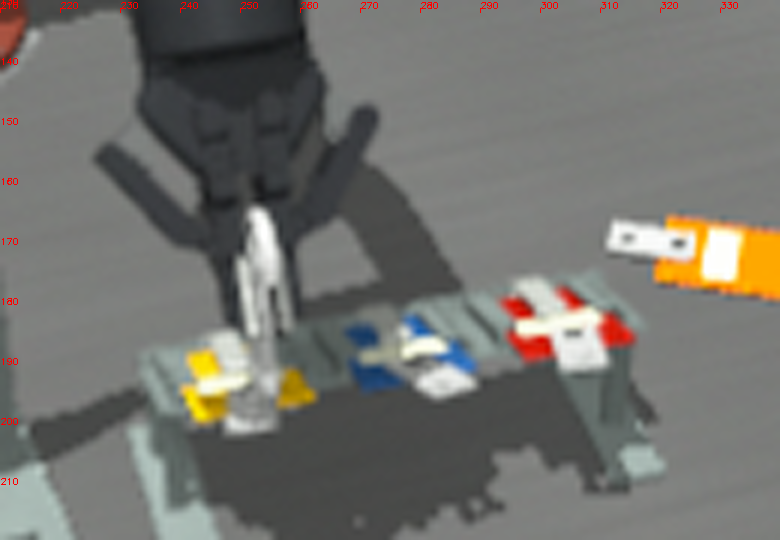

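```bash
python3 -m creep '[[0.02,0.05,0,-0.0026,-0.0003,0.0111,0],[0.02,0.05,0,-0.0026,-0.0003,0.0111,0],[0.02,0.05,0,-0.0026,-0.0003,0.0111,0],[0.02,0.05,0,-0.0026,-0.0003,0.0111,0],[0.02,0.05,0,-0.0026,-0.0003,0.0111,0],[0,0,0,0,0,0,0],[0,0,0,0,0,0,0],[0,0,0,0,0,0,0]]'; python3 - <<'E'
from h import *
s=manip.state();print(s['contact_force'],tiprel())
P=hookR(RYAW,20)
for i in range(4): manip.grab_frame('side');print(manip.state()['contact_force'].round(2),tiprel())
C=toolFor(TIP,HOLE+P@[.0,0,-.0095],RYAW,20)
plan(C,n=5)
E
```

```text
time: 9.18
tool_pos: [0.6337, 0.0862, 0.1355]
tool_rot: [0.013, 0.955, -0.04, 0.294]
contact_force: [-0.5, 0.6, -0.3]
gripper_width: 0.083
[-0.47503913  0.61369121 -0.31151079] (array([29.93,  2.11, -8.38]), array([ 0.06, -0.13,  0.11]))
[ 0.47  0.12 -0.45] (array([30.44,  2.13, -7.86]), array([ 0.07, -0.19,  0.1 ]))
[ 0.71 -0.15 -0.34] (array([30.62,  2.15, -7.61]), array([ 0.07, -0.22,  0.1 ]))
[-0.07  0.23 -1.64] (array([30.61,  2.14, -7.54]), array([ 0.07, -0.22,  0.1 ]))
[ 0.63 -0.01 -0.35] (array([30.59,  2.1 , -7.54]), array([ 0.07, -0.22,  0.1 ]))
n=5 ang=0.25 d=0.0307 row: [np.float64(-0.02), np.float64(-0.04), np.float64(0.02), np.float64(-0.006), np.float64(0.0004), np.float64(-0.0011)] total tool shift [-0.0301  0.0021 -0.0055]
```

```bash
python3 -m creep '[[0,0,0,-0.006,0.0004,-0.0007,0],[0,0,0,-0.006,0.0004,-0.0011,0],[0,0,0,-0.006,0.0004,-0.0011,0],[0,0,0,-0.006,0.0004,-0.0013,0],[0,0,0,-0.006,0.0004,-0.0013,0],[0,0,0,0,0,0,0],[0,0,0,0,0,0,0],[0,0,0,0,0,0,0],[0,0,0,0,0,0,0]]'; python3 - <<'E'
from h import *
s=manip.state();print(s['contact_force'],tiprel())
for i in range(3): im=manip.grab_frame('side');print(manip.state()['contact_force'].round(2),tiprel())
cv2.imwrite('pics/s8.png',crop(im,200,160,120,100,6))
im=manip.grab_frame('scene');cv2.imwrite('pics/c8.png',crop(im,220,150,70,75,8))
M=hooknow()
for n in('side','scene'):print(n,{k:tuple(proj(cam(n),M[:3,:3]@np.array(v)/1+M[:3,3])[0].round(1)) for k,v in dict(tip=TIP,low=np.array([-.016,0,-.049])).items()},proj(cam(n),HOLE).round(1))
im=manip.grab_frame('wrist');cv2.imwrite('pics/w8.png',im)
P=hookR(RYAW,20)
C=toolFor(TIP,HOLE+P@[.0,0,-.0095],RYAW,20)
plan(C,n=1)
print(inplate([0,0,.001]))
E
```

```text
time: 10.13
tool_pos: [0.606, 0.0865, 0.1236]
tool_rot: [0.013, 0.955, -0.04, 0.295]
contact_force: [0.2, -1.1, 0.3]
gripper_width: 0.083
[ 0.16684347 -1.06124384  0.31679068] (array([-6.000e-02, -1.000e-02, -1.008e+01]), array([ 0.07, -0.18,  0.1 ]))
[-0.22 -0.43 -0.89] (array([ -0.09,  -0.04, -10.14]), array([ 0.06, -0.17,  0.1 ]))
[ 0.11  0.84 -1.08] (array([ -0.1 ,  -0.05, -10.15]), array([ 0.06, -0.17,  0.09]))
[ 0.26  0.8  -0.45] (array([ -0.27,  -0.08, -10.27]), array([ 0.06, -0.15,  0.1 ]))
side {'tip': (np.float64(259.7), np.float64(222.7)), 'low': (np.float64(255.0), np.float64(220.6))} [[260.4 221.5]]
scene {'tip': (np.float64(251.6), np.float64(202.1)), 'low': (np.float64(253.6), np.float64(211.0))} [[251.3 198.9]]
n=1 ang=0.18 d=0.0009 row: [np.float64(-0.08), np.float64(-0.14), np.float64(0.08), np.float64(0.0006), np.float64(-0.0), np.float64(-0.0006)] total tool shift [ 0.0006 -0.     -0.0006]
[ 0.0002  0.     -0.001 ]
```

View pics/s8.png

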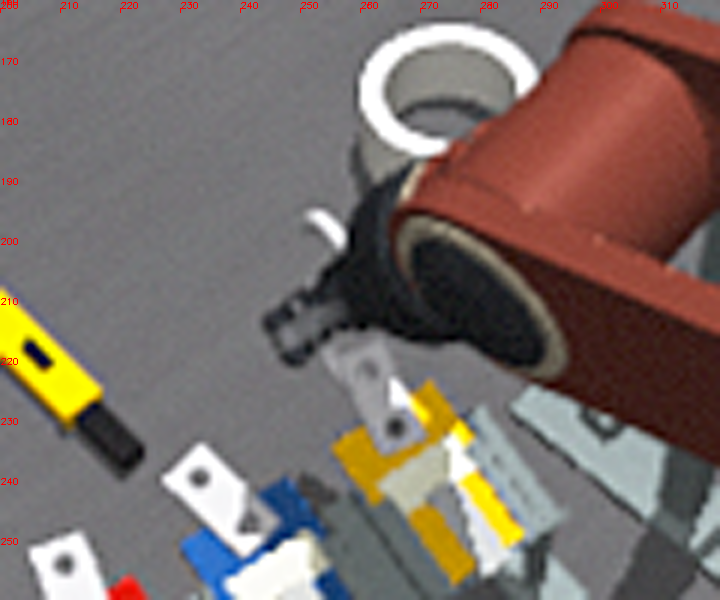

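View pics/c8.png

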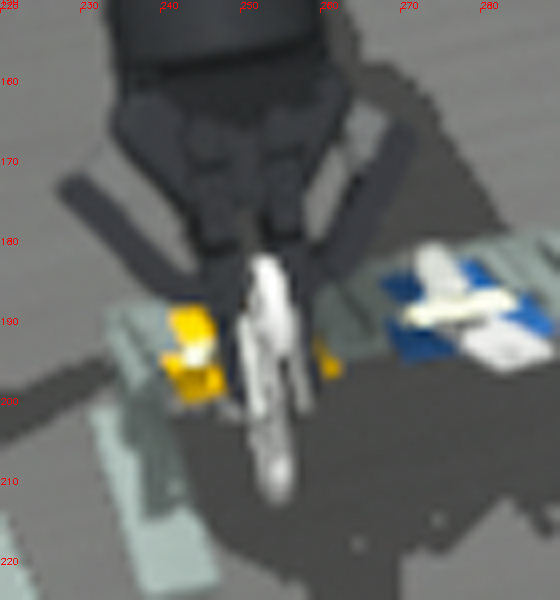

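View pics/w8.png

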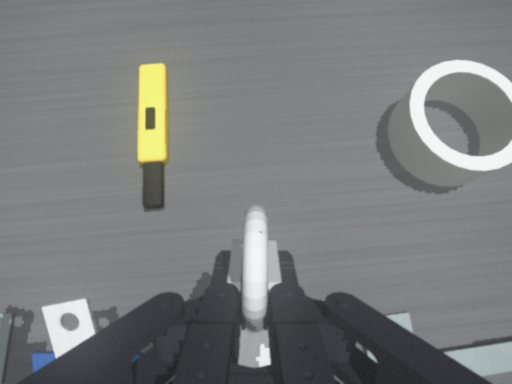

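```bash
python3 -m creep '[[0,-0.1,0,0.0004,0,-0.001,0],[0,0,0,0.0002,0,-0.001,0],[0,0,0,0.0002,0,-0.001,0],[0,0,0,0.0002,0,-0.001,0],[0,0,0,0.0002,0,-0.001,0],[0,0,0,0,0,0,0],[0,0,0,0,0,0,0],[0,0,0,0,0,0,0]]';  cat > chk.py <<'E'
from h import *
f=[]
for i in range(4): manip.grab_frame('side');f.append(manip.state()['contact_force'])
print(np.mean(f,0).round(2),manip.state()['ft_torque'].round(3),tiprel(),manip.state()['time'])
E
python3 chk.py
```

```text
time: 11.05
tool_pos: [0.6037, 0.0866, 0.1279]
tool_rot: [0.013, 0.955, -0.04, 0.294]
contact_force: [-1.1, 0.7, -0.7]
gripper_width: 0.087
[ 0.   -0.   -1.01] [0.023 0.321 0.001] (array([-0.77, -0.09, -5.21]), array([ 0.06, -0.03,  0.1 ])) 11.25
```

```bash
python3 -m creep '[[0,0,0,0.0007,0,-0.0008,0],[0,0,0,0.0006,0,-0.0009,0],[0,0,0,0,0,0,0],[0,0,0,0,0,0,0]]'; python3 chk.py
```

```text
time: 11.58
tool_pos: [0.604, 0.0866, 0.1303]
tool_rot: [0.013, 0.955, -0.04, 0.294]
contact_force: [-0.2, 0.5, -0.4]
gripper_width: 0.085
[ 0.12  0.12 -0.86] [0.05  0.341 0.06 ] (array([ 0.06, -0.05, -3.24]), array([ 0.06, -0.03,  0.1 ])) 11.7833
```

```bash
python3 -m creep '[[0,0,0,0.00024,0,-0.00097,0],[0,0,0,0.00024,0,-0.00097,0],[0,0,0,0,0,0,0],[0,0,0,0,0,0,0]]'; python3 chk.py
```

```text
time: 12.12
tool_pos: [0.6032, 0.0867, 0.1321]
tool_rot: [0.013, 0.955, -0.04, 0.294]
contact_force: [-0.1, 0.7, -0.2]
gripper_width: 0.083
[ 0.49 -0.35 -0.98] [ 0.06   0.421 -0.022] (array([ 0.08, -0.06, -1.22]), array([ 0.06, -0.03,  0.1 ])) 12.3167
```

```bash
python3 -m creep '[[0,0,0,0.00024,0,-0.00097,0],[0,0,0,0.00024,0,-0.00097,0],[0,0,0,0,0,0,0],[0,0,0,0,0,0,0]]'; python3 chk.py
```

```text
time: 12.65
tool_pos: [0.6025, 0.0867, 0.134]
tool_rot: [0.013, 0.955, -0.04, 0.294]
contact_force: [0.4, 0.2, -1.4]
gripper_width: 0.079
[-0.22 -0.3  -0.78] [0.027 0.365 0.011] (array([ 0.07, -0.07,  0.78]), array([ 0.06, -0.03,  0.1 ])) 12.85
```

```bash
python3 -m creep '[[0,0,0,0.00024,0,-0.00097,0],[0,0,0,0.00024,0,-0.00097,0],[0,0,0,0.00024,0,-0.00097,0],[0,0,0,0,0,0,0],[0,0,0,0,0,0,0]]'; python3 chk.py
```

```text
time: 13.27
tool_pos: [0.6015, 0.0868, 0.1369]
tool_rot: [0.013, 0.955, -0.04, 0.294]
contact_force: [-0.2, 0.1, -1.3]
gripper_width: 0.081
[-0.18 -0.13 -1.46] [-0.017  0.345 -0.006] (array([ 0.03, -0.08,  3.74]), array([ 0.06, -0.03,  0.1 ])) 13.4667
```

```bash
python3 -m creep '[[0,0,0,0.00024,0,-0.00097,0],[0,0,0,0.00024,0,-0.00097,0],[0,0,0,0.00024,0,-0.00097,0],[0,0,0,0.00018,0,-0.0007,0],[0,0,0,0,0,0,0],[0,0,0,0,0,0,0]]'; python3 chk.py;  python3 - <<'E'
from h import *
im=manip.grab_frame('side');cv2.imwrite('pics/s9.png',crop(im,220,170,90,80,8)[:600])
im=manip.grab_frame('wrist');cv2.imwrite('pics/w9.png',im)
print(inplate([.001,0,0]))
E
```

```text
time: 13.97
tool_pos: [0.6002, 0.0869, 0.1403]
tool_rot: [0.013, 0.955, -0.04, 0.294]
contact_force: [-0.3, -0.4, -1.6]
gripper_width: 0.082
[-0.34  0.15 -0.67] [0.001 0.369 0.022] (array([ 0.05, -0.06,  7.49]), array([ 0.06, -0.03,  0.1 ])) 14.1667
[0.001  0.     0.0002]
```

View pics/s9.png

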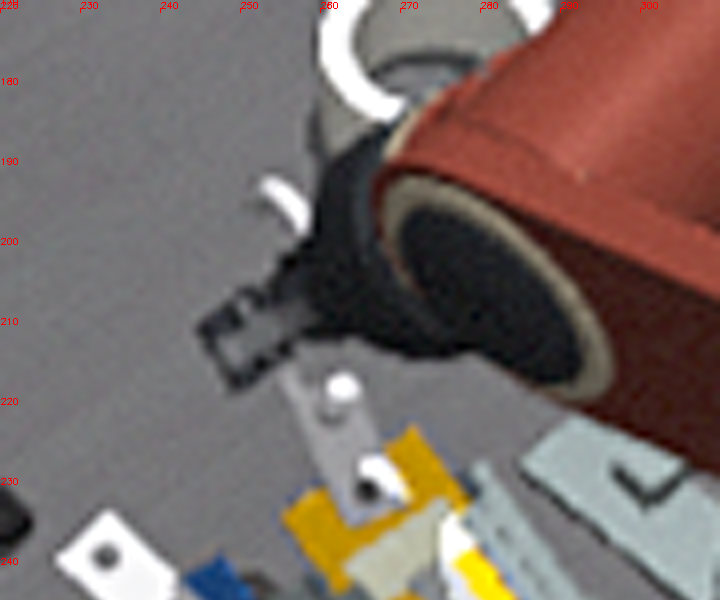

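```bash
python3 -m creep '[[0,0,0,0.001,0,0.00024,0],[0,0,0,0.001,0,0.00024,0],[0,0,0,0.001,0,0.00024,0],[0,0,0,0.001,0,0.00024,0],[0,0,0,0,0,0,0]]'; python3 chk.py
```

```text
time: 14.68
tool_pos: [0.6028, 0.0866, 0.14]
tool_rot: [0.013, 0.956, -0.04, 0.292]
contact_force: [-5.7, 0.4, -1.0]
gripper_width: 0.081
[-4.88  0.47 -1.81] [ 0.148  1.266 -0.004] (array([ 3.22, -0.06,  7.02]), array([0.05, 0.08, 0.1 ])) 14.8833
```

```bash
python3 -m creep '[[0,0,0,0.001,0,0.00024,0],[0,0,0,0.001,0,0.00024,0],[0,0,0,0.001,0,0.00024,0],[0,0,0,0.001,0,0.00024,0]]'; python3 chk.py
```

```text
time: 15.22
tool_pos: [0.608, 0.0863, 0.1431]
tool_rot: [0.013, 0.955, -0.04, 0.294]
contact_force: [-2.8, 0.2, -3.2]
gripper_width: 0.083
[-2.94  0.44 -3.48] [0.056 0.851 0.02 ] (array([ 8.73, -0.04,  7.78]), array([ 0.06, -0.08,  0.1 ])) 15.4167
```

```bash
python3 -m creep '[[0,0,0,0.001,0,0.00024,0],[0,0,0,0.001,0,0.00024,0],[0,0,0,0.001,0,0.00024,0],[0,0,0,0.001,0,0.00024,0],[0,0,0,0.001,0,0.00024,0],[0,0,0,0.001,0,0.00024,0],[0,0,0,0,0,0,0]]'; python3 chk.py;  python3 - <<'E'
from h import *
im=manip.grab_frame('side');cv2.imwrite('pics/s10.png',crop(im,220,170,90,80,8)[:600])
E
```

```text
time: 16.0
tool_pos: [0.6139, 0.0858, 0.1455]
tool_rot: [0.013, 0.955, -0.04, 0.294]
contact_force: [-2.5, -0.1, -3.4]
gripper_width: 0.083
[-2.5   0.21 -3.17] [0.152 0.907 0.025] (array([1.477e+01, 1.000e-02, 7.840e+00]), array([ 0.06, -0.07,  0.1 ])) 16.2
```

View pics/s10.png

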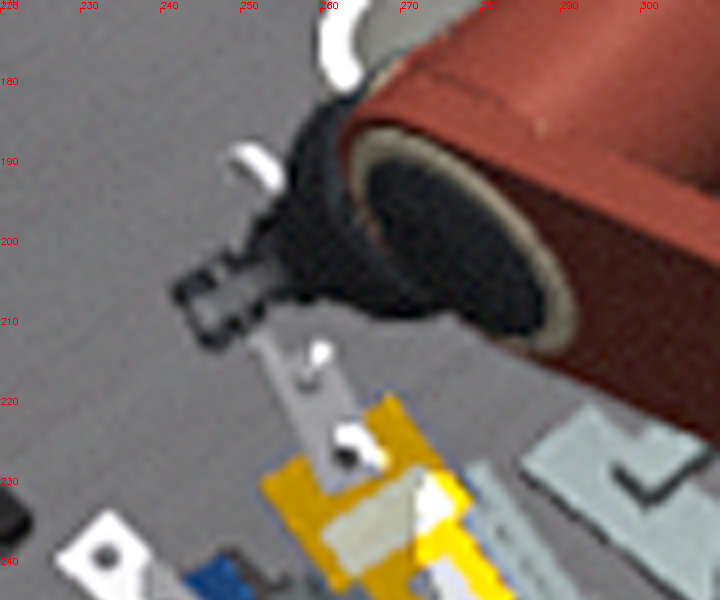

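```bash
python3 -m creep '[[0,0,0,0.0012,0,0.0004,0],[0,0,0,0.0012,0,0.0004,0],[0,0,0,0.0012,0,0.0003,0],[0,0,0,0.0012,0,0.0003,0],[0,0,0,0.0012,0,0.0003,0],[0,0,0,0.0012,0,0.0003,0],[0,0,0,0.0012,0,0.0003,0],[0,0,0,0.0012,0,0.0003,0],[0,0,0,0.0012,0,0.0003,0],[0,0,0,0.0012,0,0.0003,0]]'; python3 chk.py
```

```text
time: 17.08
tool_pos: [0.6254, 0.0848, 0.1494]
tool_rot: [0.013, 0.955, -0.04, 0.294]
contact_force: [-2.2, 0.8, -3.1]
gripper_width: 0.082
[-2.67  0.32 -2.77] [0.071 1.    0.002] (array([2.729e+01, 1.000e-02, 7.720e+00]), array([ 0.06, -0.07,  0.1 ])) 17.2833
```

```bash
python3 -m creep '[[0,0,0,0.0012,0,0.0003,0],[0,0,0,0.0012,0,0.0003,0],[0,0,0,0.0012,0,0.0003,0],[0,0,0,0.0012,0,0.0003,0],[0,0,0,0.0012,0,0.0003,0],[0,0,0,0.0012,0,0.0003,0],[0,0,0,0.0012,0,0.0003,0],[0,0,0,0.0012,0,0.0003,0],[0,0,0,0.0012,0,0.0003,0],[0,0,0,0.0012,0,0.0003,0]]'; python3 chk.py
```

```text
time: 18.12
tool_pos: [0.6372, 0.0839, 0.1539]
tool_rot: [0.013, 0.955, -0.04, 0.294]
contact_force: [-2.8, -0.5, -2.1]
gripper_width: 0.082
[-0.07  0.03 -1.01] [0.027 0.413 0.045] (array([41.15,  0.16,  8.56]), array([ 0.08, -0.25,  0.1 ])) 18.3167
```

```bash
python3 -m creep '[[0,0,0,0.0015,0,0.0004,0],[0,0,0,0.0015,0,0.0004,0],[0,0,0,0.0015,0,0.0004,0],[0,0,0,0.0015,0,0.0004,0],[0,0,0,0.0015,0,0.0004,0],[0,0,0,0.0015,0,0.0004,0],[0,0,0,0.0015,0,0.0004,0],[0,0,0,0.0015,0,0.0004,0],[0,0,0,0.0015,0,0.0004,0],[0,0,0,0.0015,0,0.0004,0]]'; python3 chk.py;  python3 - <<'E'
from h import *
im=manip.grab_frame('side');cv2.imwrite('pics/s11.png',crop(im,220,160,90,80,8)[:600])
im=manip.grab_frame('scene');cv2.imwrite('pics/c11.png',crop(im,215,160,90,75,8)[:600])
E
```

```text
time: 19.15
tool_pos: [0.6516, 0.0826, 0.1587]
tool_rot: [0.013, 0.955, -0.04, 0.294]
contact_force: [-0.0, 0.2, -1.1]
gripper_width: 0.081
[-0.36  0.38 -1.22] [0.046 0.369 0.009] (array([54.91,  0.08,  7.37]), array([ 0.06, -0.04,  0.1 ])) 19.35
```

View pics/s11.png

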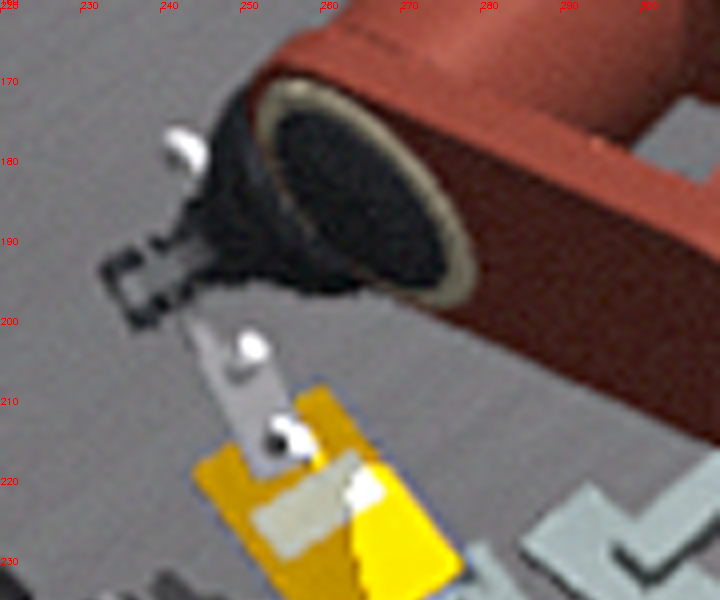

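View pics/c11.png

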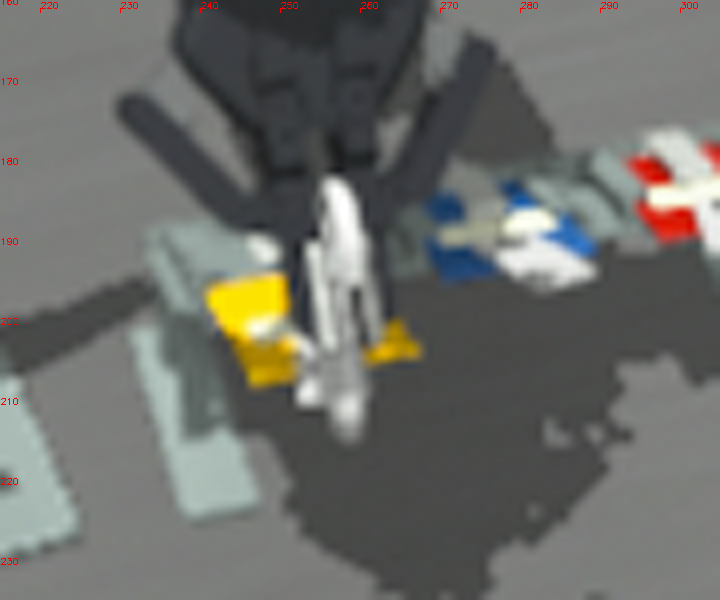

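```bash
python3 - <<'E'
from h import *
P=hookR(RYAW,20);rv=np.array([.5453,.0975,.0945])
for d in (0,48,50,52,54,56): print(d,proj(cam('side'),rv+P@[d/1e3,0,0]).round(1))
E
```

```text
0 [[265.1 231.1]]
48 [[255.2 217.2]]
50 [[254.8 216.6]]
52 [[254.4 216.1]]
54 [[254.  215.5]]
56 [[253.6 214.9]]
```

```bash
python3 - <<'E'
from h import *
Rz=R.from_euler('z',RYAW).as_matrix()
for v in ([-.019,0,.033],[-.029,0,.023],[.0,0,.01],[.01,0,0]): print(v,(cur()[:3,:3].T@Rz@np.array(v)).round(5))
E
python3 -m creep '[[0,0,0,0.0012,0,0.0003,0],[0,0,0,0.0012,0,0.0003,0],[0,0,0,0.0012,0,0.0003,0],[0,0,0,0.0012,0,0.0003,0],[0,0,0,0,0,0,0],[0,0,0,0,0,0,0]]'; python3 chk.py
```

```text
[-0.019, 0, 0.033] [ 2.820e-03  1.000e-05 -3.797e-02]
[-0.029, 0, 0.023] [-1.107e-02 -3.000e-05 -3.532e-02]
[0.0, 0, 0.01] [ 5.62e-03  2.00e-05 -8.27e-03]
[0.01, 0, 0] [8.27e-03 2.00e-05 5.62e-03]
time: 19.95
tool_pos: [0.6563, 0.0822, 0.1605]
tool_rot: [0.013, 0.955, -0.04, 0.294]
contact_force: [-0.3, -0.3, -1.5]
gripper_width: 0.081
[ 0.01 -0.37 -1.57] [0.073 0.368 0.009] (array([59.75,  0.11,  7.37]), array([ 0.06, -0.04,  0.1 ])) 20.15
```

```bash
python3 -m creep '[[0,0,0,0.0005,0,-0.0025,0],[0,0,0,0.0005,0,-0.0025,0],[0,0,0,0.0004,0,-0.0027,0],[0,0,0,0.0004,0,-0.0027,0],[0,0,0,0.0004,0,-0.0027,0],[0,0,0,0.0003,0,-0.0027,0],[0,0,0,0.0002,0,-0.0027,0],[0,0,0,0,0,0,0]]'; python3 chk.py;python3 - <<'E'
from h import *
im=manip.grab_frame('side');cv2.imwrite('pics/s12.png',crop(im,220,150,90,90,6)[:600])
E
```

```text
time: 20.82
tool_pos: [0.6481, 0.083, 0.1782]
tool_rot: [0.013, 0.955, -0.04, 0.294]
contact_force: [0.2, -0.3, -1.6]
gripper_width: 0.079
[-0.05  0.12 -0.96] [0.044 0.349 0.025] (array([57.81,  0.12, 25.9 ]), array([ 0.06, -0.03,  0.1 ])) 21.0167
```

View pics/s12.png

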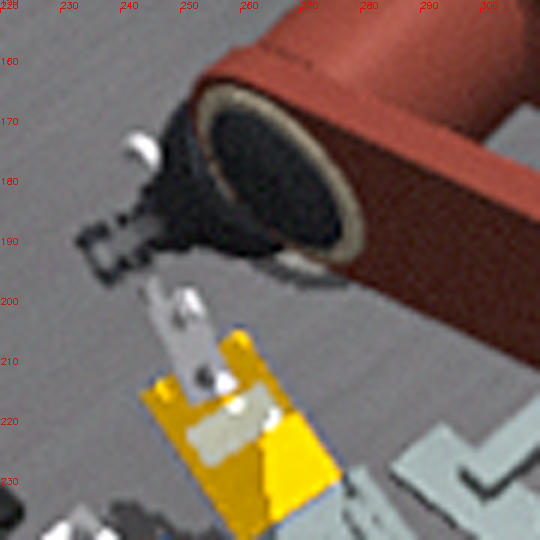

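```bash
python3 -m creep '[[0,0,0,0.0001,0,-0.0027,0],[0,0,0,0,0,-0.0027,0],[0,0,0,0,0,-0.0027,0],[0,0,0,-0.0001,0,-0.0027,0],[0,0,0,-0.0002,0,-0.0027,0],[0,0,0,-0.0002,0,-0.0027,0],[0,0,0,-0.0003,0,-0.0027,0],[0,0,0,-0.0004,0,-0.0027,0],[0,0,0,-0.0005,0,-0.0027,0],[0,0,0,-0.0006,0,-0.0027,0],[0,0,0,0,0,0,0]]'; python3 chk.py;python3 - <<'E'
from h import *
im=manip.grab_frame('side');cv2.imwrite('pics/s13.png',crop(im,220,150,90,90,6)[:600])
E
```

```text
time: 21.98
tool_pos: [0.6309, 0.0845, 0.1988]
tool_rot: [0.013, 0.955, -0.04, 0.294]
contact_force: [-0.7, -0.2, -0.1]
gripper_width: 0.081
[ 0.6   0.23 -1.2 ] [0.037 0.371 0.015] (array([49.09,  0.11, 51.54]), array([ 0.05, -0.04,  0.1 ])) 22.1833
```

View pics/s13.png

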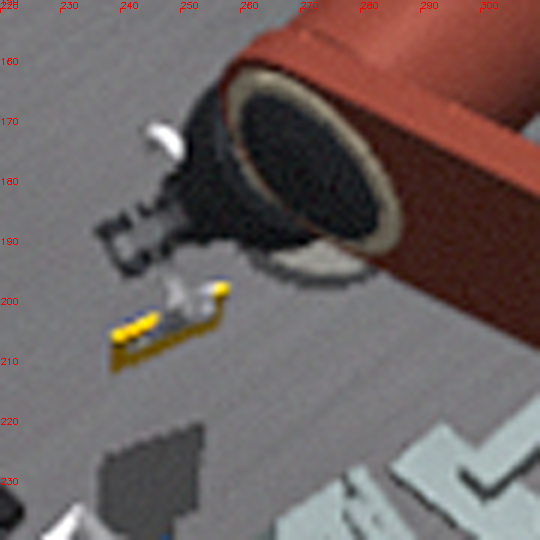

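```bash
python3 -m creep '[[0,0,0,0.0006,0,-0.0008,0],[0,0,0,0.0011,0,-0.0017,0],[0,0,0,0.0017,0,-0.0025,0],[0,0,0,0.0022,0,-0.0033,0],[0,0,0,0.0028,0,-0.0041,0],[0,0,0,0.0028,0,-0.0041,0],[0,0,0,0.0028,0,-0.0041,0],[0,0,0,0.0028,0,-0.0041,0],[0,0,0,0.0028,0,-0.0041,0],[0,0,0,0.0028,0,-0.0041,0],[0,0,0,0.0028,0,-0.0041,0],[0,0,0,0.0028,0,-0.0041,0],[0,0,0,0.0022,0,-0.0033,0],[0,0,0,0.0011,0,-0.0017,0],[0,0,0,0,0,0,0],[0,0,0,0,0,0,0]]'; python3 chk.py;python3 - <<'E'
from h import *
im=manip.grab_frame('side');cv2.imwrite('pics/s14.png',crop(im,200,110,110,110,5)[:600])
im=manip.grab_frame('scene');cv2.imwrite('pics/c14.png',crop(im,200,110,110,110,5)[:600])
E
```

```text
time: 23.57
tool_pos: [0.631, 0.0846, 0.254]
tool_rot: [0.013, 0.955, -0.04, 0.293]
contact_force: [0.6, 0.2, -1.9]
gripper_width: 0.078
[ 0.25 -0.2  -1.67] [ 0.037  0.446 -0.017] (array([ 67.77,   0.16, 103.53]), array([0.05, 0.01, 0.1 ])) 23.7667
```

View pics/s14.png

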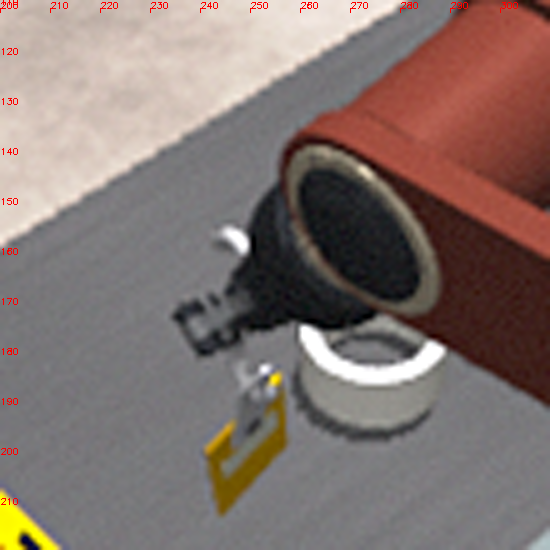

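View pics/c14.png

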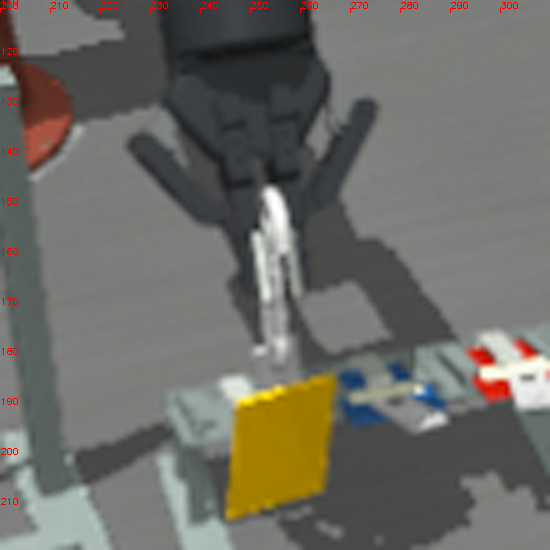

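```bash
python3 - <<'E'
from h import *
H=np.load('H.npy');T0=cur()
RT=hookR(.033,26)@H[:3,:3].T
A=T(T0[:3,:3],[.60,.03,.50]);B=T(RT,[.415,-.205,.50])
plan(A,n=20);plan(A,n=1); plan(B,T0=A,n=24)
print(manip.state()['joint_pos'].round(2))
E
```

```text
n=20 ang=0.00 d=0.2542 row: [np.float64(0.0), np.float64(-0.0), np.float64(0.0), np.float64(0.0058), np.float64(0.0029), np.float64(-0.0109)] total tool shift [ 0.1166  0.0574 -0.2185]
n=1 ang=0.00 d=0.2542 row: [np.float64(0.0), np.float64(-0.0), np.float64(0.0), np.float64(0.1166), np.float64(0.0574), np.float64(-0.2185)] total tool shift [ 0.1166  0.0574 -0.2185]
n=24 ang=9.05 d=0.2991 row: [np.float64(0.17), np.float64(0.25), np.float64(-0.22), np.float64(-0.0059), np.float64(0.01), np.float64(-0.0045)] total tool shift [-0.1364  0.2498 -0.0919]
[ 0.05 -0.28  1.96 -0.1   0.87  1.75]
```

```bash
python3 -m creep '[[0,0,0,0.0015,0.0007,-0.0027,0],[0,0,0,0.003,0.0015,-0.0055,0],[0,0,0,0.0045,0.0022,-0.0082,0],[0,0,0,0.006,0.003,-0.0115,0],[0,0,0,0.007,0.0035,-0.0132,0],[0,0,0,0.007,0.0035,-0.0132,0],[0,0,0,0.007,0.0035,-0.0132,0],[0,0,0,0.007,0.0035,-0.0132,0],[0,0,0,0.007,0.0035,-0.0132,0],[0,0,0,0.007,0.0035,-0.0132,0],[0,0,0,0.007,0.0035,-0.0132,0],[0,0,0,0.007,0.0035,-0.0132,0],[0,0,0,0.007,0.0035,-0.0132,0],[0,0,0,0.007,0.0035,-0.0132,0],[0,0,0,0.007,0.0035,-0.0132,0],[0,0,0,0.007,0.0035,-0.0132,0],[0,0,0,0.007,0.0035,-0.0132,0],[0,0,0,0.006,0.003,-0.0115,0],[0,0,0,0.004,0.002,-0.0075,0],[0,0,0,0.002,0.001,-0.004,0]]'; python3 - <<'E'
from h import *
s=manip.state();print(s['joint_pos'].round(2),s['tool_pos'],s['contact_force'])
H=np.load('H.npy')
plan(T(hookR(.033,26)@H[:3,:3].T,[.415,-.205,.50]),n=24)
E
```

```text
time: 25.53
tool_pos: [0.5989, 0.0282, 0.5068]
tool_rot: [0.013, 0.955, -0.04, 0.295]
contact_force: [-0.1, 0.7, -1.7]
gripper_width: 0.083
[-0.07 -0.41  1.65 -0.01  1.3   1.58] [0.59886744 0.02823218 0.50683214] [-0.07988024  0.67081028 -1.74301687]
n=24 ang=8.95 d=0.2971 row: [np.float64(0.17), np.float64(0.24), np.float64(-0.23), np.float64(-0.0061), np.float64(0.0099), np.float64(-0.0042)] total tool shift [-0.1391  0.248  -0.0861]
```

```bash
python3 -m creep '[[0.05,0.06,-0.06,-0.0015,0.0025,-0.001,0],[0.1,0.12,-0.12,-0.003,0.005,-0.002,0],[0.14,0.2,-0.2,-0.005,0.0082,-0.0035,0],[0.2,0.28,-0.28,-0.0073,0.0118,-0.005,0],[0.2,0.28,-0.28,-0.0073,0.0118,-0.005,0],[0.2,0.28,-0.28,-0.0073,0.0118,-0.005,0],[0.2,0.28,-0.28,-0.0073,0.0118,-0.005,0],[0.2,0.28,-0.28,-0.0073,0.0118,-0.005,0],[0.2,0.28,-0.28,-0.0073,0.0118,-0.005,0],[0.2,0.28,-0.28,-0.0073,0.0118,-0.005,0],[0.2,0.28,-0.28,-0.0073,0.0118,-0.005,0],[0.2,0.28,-0.28,-0.0073,0.0118,-0.005,0],[0.2,0.28,-0.28,-0.0073,0.0118,-0.005,0],[0.2,0.28,-0.28,-0.0073,0.0118,-0.005,0]]'; python3 - <<'E'
from h import *
s=manip.state();print(s['joint_pos'].round(2),s['tool_pos'],s['contact_force'])
H=np.load('H.npy')
plan(T(hookR(.033,26)@H[:3,:3].T,[.415,-.205,.50]),n=12)
E
```

```text
time: 26.7
tool_pos: [0.4817, -0.1119, 0.5008]
tool_rot: [0.003, 0.947, -0.004, 0.322]
contact_force: [0.8, -0.7, -1.7]
gripper_width: 0.082
[-0.57 -0.7   1.86  0.33  1.41  1.06] [ 0.48174792 -0.11194973  0.50081264] [ 0.77044766 -0.66712226 -1.66127793]
n=12 ang=3.56 d=0.1145 row: [np.float64(0.13), np.float64(0.21), np.float64(-0.16), np.float64(-0.0044), np.float64(0.0077), np.float64(-0.0035)] total tool shift [-0.0528  0.0937 -0.0393]
```

```bash
python3 -m creep '[[0.18,0.28,-0.22,-0.0066,0.0112,-0.005,0],[0.18,0.28,-0.22,-0.0064,0.011,-0.0048,0],[0.18,0.28,-0.22,-0.0064,0.011,-0.0048,0],[0.18,0.28,-0.22,-0.0064,0.011,-0.0048,0],[0.18,0.28,-0.22,-0.0064,0.011,-0.0048,0],[0.15,0.22,-0.2,-0.005,0.0085,-0.0035,0],[0.12,0.18,-0.14,-0.004,0.0065,-0.0025,0],[0.1,0.12,-0.1,-0.0025,0.0045,-0.0015,0],[0.05,0.06,-0.05,-0.0012,0.0022,-0.0008,0],[0,0,0,0,0,0,0],[0,0,0,0,0,0,0],[0,0,0,0,0,0,0]]'; python3 - <<'E'
from h import *
s=manip.state();print(s['joint_pos'].round(2),s['tool_pos'],s['contact_force'])
H=np.load('H.npy');RT=hookR(.033,26)@H[:3,:3].T
plan(T(RT,[.415,-.205,.50]),n=1)
plan(T(RT,[.42,-.205,.262]),n=20)
im=manip.grab_frame('side');cv2.imwrite('pics/s15.png',im)
im=manip.grab_frame('scene');cv2.imwrite('pics/c15.png',crop(im,50,20,180,160,4)[:600])
E
```

```text
time: 27.7
tool_pos: [0.428, -0.188, 0.4997]
tool_rot: [-0.004, 0.941, 0.013, 0.339]
contact_force: [0.0, -0.4, -0.9]
gripper_width: 0.085
[-0.89 -0.74  1.89  0.53  1.53  0.76] [ 0.4280233  -0.18803313  0.49974773] [ 0.01521239 -0.35740995 -0.91680669]
n=1 ang=0.66 d=0.0214 row: [np.float64(0.21), np.float64(0.54), np.float64(-0.32), np.float64(-0.0102), np.float64(0.0166), np.float64(-0.0088)] total tool shift [-0.0102  0.0166 -0.0088]
n=20 ang=0.66 d=0.2385 row: [np.float64(0.01), np.float64(0.03), np.float64(-0.02), np.float64(-0.0079), np.float64(0.0008), np.float64(0.0089)] total tool shift [-0.1581  0.0164  0.1778]
```

View pics/s15.png

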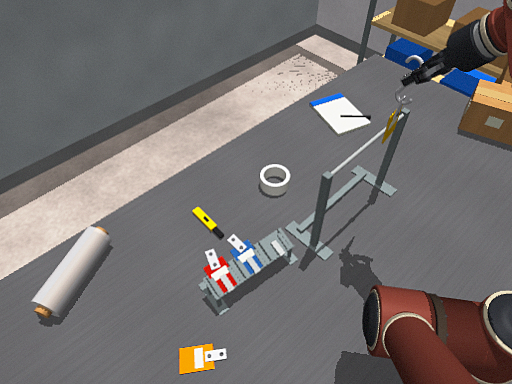

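View pics/c15.png

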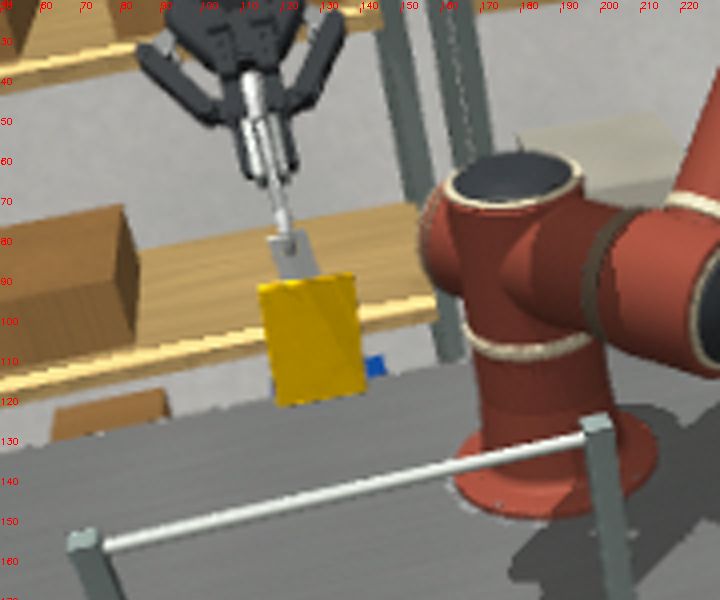

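```bash
cat >> h.py <<'E'
def railO(y): return np.array([.46595-.033*(y+.2135)+.0001,y,.2563])
def railTool(y,dx,dz):
    Rh=hookR(.033,26); return toolFor(np.zeros(3),railO(y)+Rh@np.array([dx,0,dz]),.033,26)
def railrel(y=-.19):
    M=hooknow();Rh=hookR(.033,26);return (Rh.T@(M[:3,3]-railO(y))*1e3).round(2),np.degrees(R.from_matrix(Rh.T@M[:3,:3]).as_rotvec()).round(2)
E
python3 - <<'E'
from h import *
y=-.19
A=railTool(y,-.046,.029);A1=A.copy();A1[2,3]=.49;A1[0,3]=.414
print(A[:3,3],cur()[:3,3]);plan(A1,n=4);plan(A,T0=A1,n=20)
E
```

```text
[ 0.42046104 -0.19149077  0.25625771] [ 0.42812136 -0.18791425  0.49990743]
n=4 ang=0.64 d=0.0176 row: [np.float64(0.05), np.float64(0.13), np.float64(-0.08), np.float64(-0.0043), np.float64(0.0008), np.float64(-0.0004)] total tool shift [-0.0173  0.0032 -0.0014]
n=20 ang=0.00 d=0.2338 row: [np.float64(0.0), np.float64(-0.0), np.float64(-0.0), np.float64(-0.0073), np.float64(-0.0), np.float64(0.0091)] total tool shift [-0.1458 -0.0003  0.1828]
```

```bash
python3 -m creep '[[0.05,0.13,-0.08,-0.003,0.0008,-0.0003,0],[0.05,0.13,-0.08,-0.005,0.0008,-0.0005,0],[0.05,0.13,-0.08,-0.005,0.0008,-0.0005,0],[0.05,0.13,-0.08,-0.0043,0.0008,-0.0004,0],[0,0,0,-0.002,0,0.0025,0],[0,0,0,-0.004,0,0.005,0],[0,0,0,-0.006,0,0.0075,0],[0,0,0,-0.008,0,0.01,0],[0,0,0,-0.0085,0,0.0107,0],[0,0,0,-0.0085,0,0.0107,0],[0,0,0,-0.0085,0,0.0107,0],[0,0,0,-0.0085,0,0.0107,0],[0,0,0,-0.0085,0,0.0107,0],[0,0,0,-0.0085,0,0.0107,0],[0,0,0,-0.0085,0,0.0107,0],[0,0,0,-0.0085,0,0.0107,0],[0,0,0,-0.0085,0,0.0107,0],[0,0,0,-0.0085,0,0.0107,0],[0,0,0,-0.0085,0,0.0107,0],[0,0,0,-0.006,0,0.0075,0]]'; python3 - <<'E'
from h import *
s=manip.state();print(s['joint_pos'].round(2),s['tool_pos'],s['contact_force'])
plan(railTool(-.19,-.046,.029),n=8); print(railrel())
E
```

```text
time: 29.47
tool_pos: [0.4189, -0.192, 0.2958]
tool_rot: [-0.005, 0.939, 0.015, 0.342]
contact_force: [-0.1, 0.4, -2.9]
gripper_width: 0.082
[-0.93 -0.83  2.27  0.58  1.3   0.56] [ 0.41886476 -0.19203477  0.29581903] [-0.12906007  0.38032986 -2.90676594]
n=8 ang=0.12 d=0.0396 row: [np.float64(-0.0), np.float64(0.01), np.float64(-0.01), np.float64(-0.003), np.float64(-0.0001), np.float64(0.0039)] total tool shift [-0.0242 -0.0005  0.0313]
(array([-30.09,  -0.49,  65.27]), array([ 0.04,  0.09, -0.07]))
```

```bash
python3 -m creep '[[0,0,0,-0.0055,0,0.0068,0],[0,0,0,-0.004,0,0.005,0],[0,0,0,-0.0025,0,0.003,0],[0,0,0,-0.0012,0,0.0015,0],[0,0,0,0,0,0,0],[0,0,0,0,0,0,0],[0,0,0,0,0,0,0]]'; python3 - <<'E'
from h import *
f=[]
for i in range(3): im=manip.grab_frame('side'); f.append(manip.state()['contact_force'])
print(np.mean(f,0),railrel());plan(railTool(-.19,-.046,.029),n=1); plan(railTool(-.19,.002,.029),T0=railTool(-.19,-.046,.029),n=1)
plan(railTool(-.19,.002,.029),n=16)
cv2.imwrite('pics/s16.png',crop(im,300,80,140,110,5))
c=manip.get_calibration('wrist');im=manip.grab_frame('wrist');cv2.imwrite('pics/w16.png',im);np.save('w16.npy',c,allow_pickle=True)
E
```

```text
time: 30.05
tool_pos: [0.4197, -0.1925, 0.278]
tool_rot: [-0.004, 0.939, 0.016, 0.343]
contact_force: [0.6, -0.3, -1.4]
gripper_width: 0.082
[-0.18852252  0.82472437 -1.92836913] (array([-37.39,  -0.92,  48.7 ]), array([-0.06, -0.01, -0.02]))
n=1 ang=0.07 d=0.0215 row: [np.float64(0.07), np.float64(-0.01), np.float64(-0.01), np.float64(-0.0132), np.float64(-0.001), np.float64(0.017)] total tool shift [-0.0132 -0.001   0.017 ]
n=1 ang=0.00 d=0.0480 row: [np.float64(0.0), np.float64(-0.0), np.float64(-0.0), np.float64(0.0465), np.float64(0.0001), np.float64(0.0117)] total tool shift [0.0465 0.0001 0.0117]
n=16 ang=0.07 d=0.0441 row: [np.float64(0.0), np.float64(-0.0), np.float64(-0.0), np.float64(0.0021), np.float64(-0.0001), np.float64(0.0018)] total tool shift [ 0.0334 -0.001   0.0287]
```

View pics/s16.png

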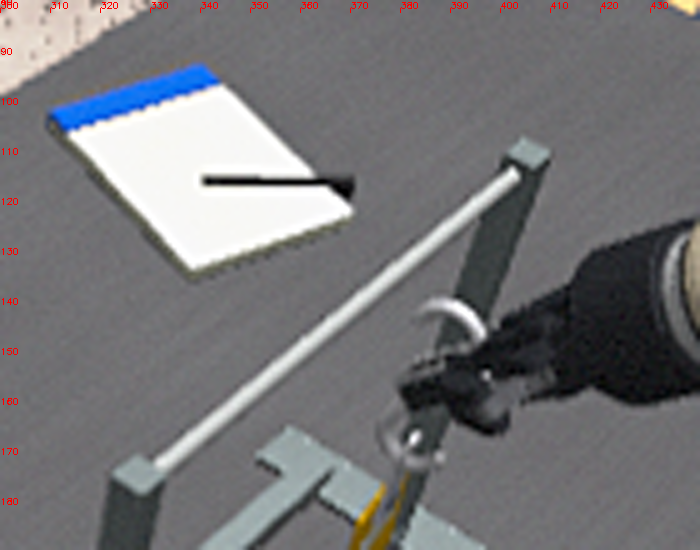

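View pics/w16.png

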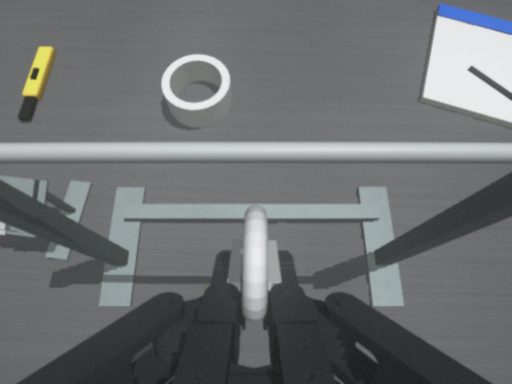

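```bash
python3 - <<'E'
from h import *
plan(railTool(-.19,-.0,.027),n=16); plan(railTool(-.19,0,0),T0=railTool(-.19,0,.027),n=1)
E
```

```text
n=16 ang=0.06 d=0.0432 row: [np.float64(0.0), np.float64(-0.0), np.float64(-0.0), np.float64(0.0019), np.float64(-0.0001), np.float64(0.0019)] total tool shift [ 0.031  -0.0009  0.0301]
n=1 ang=0.00 d=0.0270 row: [np.float64(0.0), np.float64(-0.0), np.float64(-0.0), np.float64(-0.0066), np.float64(-0.0001), np.float64(0.0262)] total tool shift [-0.0066 -0.0001  0.0262]
```

```bash
python3 -m creep '[[0,0,0,0.001,0,0.001,0],[0,0,0,0.002,0,0.002,0],[0,0,0,0.0025,0,0.0025,0],[0,0,0,0.0025,0,0.0025,0],[0,0,0,0.0025,0,0.0025,0],[0,0,0,0.0025,0,0.0025,0],[0,0,0,0.0025,0,0.0025,0],[0,0,0,0.0025,0,0.0025,0],[0,0,0,0.0025,0,0.0025,0],[0,0,0,0.0025,0,0.0025,0],[0,0,0,0.0025,0,0.0025,0],[0,0,0,0.0025,0,0.0022,0],[0,0,0,0.0018,0,0.0015,0],[0,0,0,0.0012,0,0.001,0],[0,0,0,0,0,0,0],[0,0,0,0,0,0,0],[0,0,0,0,0,0,0],[0,0,0,0,0,0,0]]'; python3 - <<'E'
from h import *
f=[]
for i in range(3): im=manip.grab_frame('side'); f.append(manip.state()['contact_force'])
print(np.mean(f,0),railrel());plan(railTool(-.19,0,.0),n=1)
cv2.imwrite('pics/s17.png',crop(im,300,80,140,110,5))
c=manip.get_calibration('wrist');im=manip.grab_frame('wrist');cv2.imwrite('pics/w17.png',im);np.save('w17.npy',c,allow_pickle=True)
cv2.imwrite('pics/c17.png',crop(manip.grab_frame('scene'),90,110,90,110,6)[:600])
E
```

```text
time: 31.75
tool_pos: [0.4626, -0.191, 0.274]
tool_rot: [-0.004, 0.939, 0.015, 0.343]
contact_force: [-0.1, -0.3, -2.2]
gripper_width: 0.079
[-0.08992626  0.07854667 -1.92977501] (array([-0.34, -0.87, 26.56]), array([-0.03,  0.01, -0.05]))
n=1 ang=0.06 d=0.0266 row: [np.float64(0.05), np.float64(0.01), np.float64(-0.04), np.float64(-0.0062), np.float64(-0.0009), np.float64(0.0258)] total tool shift [-0.0062 -0.0009  0.0258]
```

View pics/s17.png

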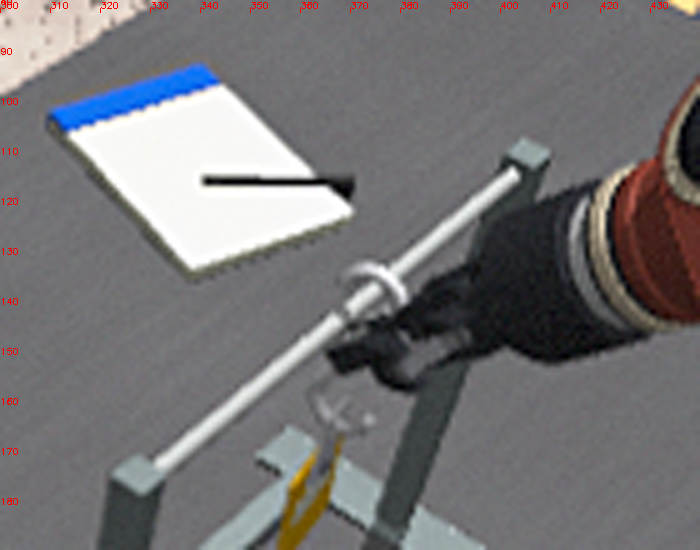

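View pics/w17.png

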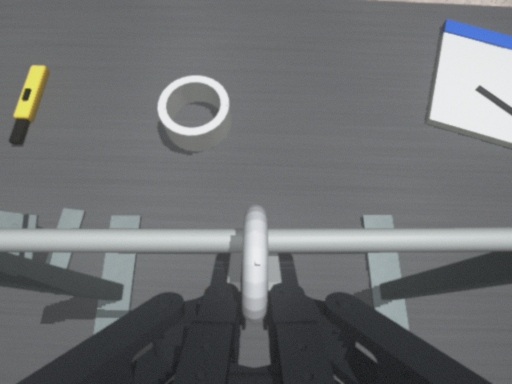

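View pics/c17.png

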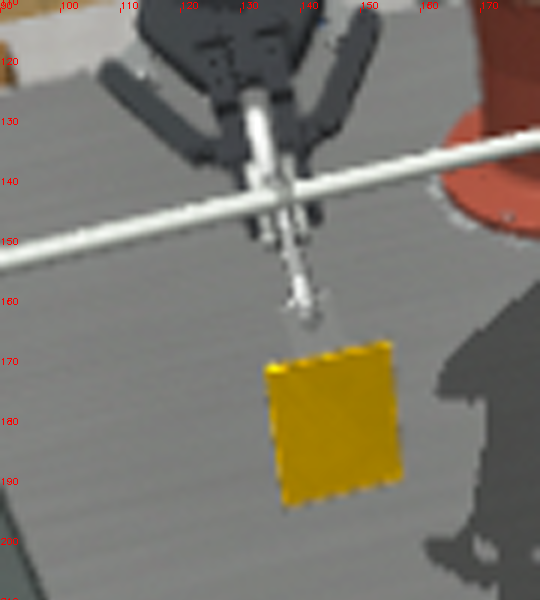

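```bash
python3 -m creep '[[0,0,0,-0.0005,0,0.002,0],[0,0,0,-0.0005,0,0.002,0],[0,0,0,-0.0005,0,0.002,0],[0,0,0,-0.0005,0,0.002,0],[0,0,0,-0.0005,0,0.002,0],[0,0,0,-0.0005,0,0.002,0],[0,0,0,-0.0005,0,0.002,0],[0,0,0,-0.0005,0,0.002,0],[0,0,0,-0.0005,0,0.002,0],[0,0,0,-0.0005,0,0.002,0],[0,0,0,-0.0005,0,0.002,0],[0,0,0,-0.0003,0,0.001,0],[0,0,0,0,0,0,0],[0,0,0,0,0,0,0]]'; cat > chk2.py <<'E'
from h import *
f=[]
for i in range(4): manip.grab_frame('side');f.append(manip.state()['contact_force'])
print(np.mean(f,0).round(2),manip.state()['ft_torque'].round(3),railrel(),manip.state()['time'])
E
python3 chk2.py
```

```text
time: 33.17
tool_pos: [0.473, -0.1906, 0.2526]
tool_rot: [-0.005, 0.939, 0.016, 0.343]
contact_force: [-0.1, -1.0, -2.0]
gripper_width: 0.08
[-0.23 -0.11 -1.57] [-0.057  0.477  0.005] (array([-0.19, -0.94,  2.96]), array([-0.04,  0.  , -0.04])) 33.3667
```

```bash
python3 -m creep '[[0,0,0,-0.0003,0,0.001,0],[0,0,0,-0.0002,0,0.001,0],[0,0,0,0,0,0,0],[0,0,0,0,0,0,0]]'; python3 chk2.py
```

```text
time: 33.7
tool_pos: [0.4739, -0.1905, 0.2507]
tool_rot: [-0.005, 0.939, 0.016, 0.343]
contact_force: [0.8, 0.5, -2.1]
gripper_width: 0.082
[-0.01  0.1  -1.41] [ 0.004  0.485 -0.08 ] (array([-0.28, -0.88,  0.74]), array([-0.03,  0.02, -0.04])) 33.9
```

```bash
python3 -m creep '[[0,0,0,-0.0002,0,0.0007,0],[0,0,0,0,0,0,0],[0,0,0,0,0,0,0]]'; python3 chk2.py
```

```text
time: 34.15
tool_pos: [0.4743, -0.1907, 0.2504]
tool_rot: [-0.004, 0.939, 0.016, 0.343]
contact_force: [-0.5, 0.1, -1.0]
gripper_width: 0.081
[ 0.04 -0.27 -0.79] [-0.02   0.423  0.017] (array([-0.19, -0.94,  0.14]), array([-0.04,  0.  , -0.04])) 34.35
```

```bash
python3 -m creep '[[0,0,0,-0.0001,0,0.0005,0],[0,0,0,0,0,0,0],[0,0,0,0,0,0,0]]'; python3 chk2.py
```

```text
time: 34.6
tool_pos: [0.4746, -0.1907, 0.2503]
tool_rot: [-0.004, 0.939, 0.016, 0.343]
contact_force: [-1.4, 0.4, 2.2]
gripper_width: 0.086
[-1.46  0.08  1.78] [0.034 0.233 0.054] (array([ 0.04, -0.98, -0.17]), array([-0.05, -0.02, -0.04])) 34.8
```

```bash
python3 -m creep '[[0,0,0,-0.0001,0,0.0005,0],[0,0,0,0,0,0,0],[0,0,0,0,0,0,0]]'; python3 chk2.py
```

```text
time: 35.05
tool_pos: [0.475, -0.1908, 0.2502]
tool_rot: [-0.004, 0.939, 0.016, 0.344]
contact_force: [-4.2, 0.5, 4.2]
gripper_width: 0.08
[-4.26  0.54  4.61] [0.089 0.09  0.015] (array([ 0.3 , -1.07, -0.41]), array([-0.07, -0.05, -0.03])) 35.25
```

```bash
python3 -m creep '[[0,0,0,-0.0002,0,-0.0005,0],[0,0,0,0,0,0,0],[0,0,0,0,0,0,0]]'; python3 chk2.py
```

```text
time: 35.5
tool_pos: [0.4746, -0.1908, 0.2502]
tool_rot: [-0.004, 0.939, 0.015, 0.344]
contact_force: [1.7, -0.9, 4.7]
gripper_width: 0.081
[ 1.64 -0.78  4.79] [-0.011 -0.328 -0.043] (array([-0.06, -1.  , -0.22]), array([-0.05, -0.05, -0.04])) 35.7
```

```bash
python3 -m creep '[[0,0,0,0.0001,0,-0.0004,0],[0,0,0,0,0,0,0],[0,0,0,0,0,0,0]]'; python3 chk2.py
```

```text
time: 35.95
tool_pos: [0.4742, -0.1907, 0.2501]
tool_rot: [-0.004, 0.939, 0.015, 0.343]
contact_force: [2.3, -0.5, 4.7]
gripper_width: 0.082
[ 2.91 -0.79  4.72] [-0.07  -0.412 -0.041] (array([-0.43, -0.93, -0.05]), array([-0.04, -0.  , -0.04])) 36.15
```

```bash
python3 -m creep '[[0,0,0,0.0004,0,-0.0002,0],[0,0,0,0,0,0,0],[0,0,0,0,0,0,0]]'; python3 chk2.py
```

```text
time: 36.4
tool_pos: [0.4742, -0.1906, 0.2501]
tool_rot: [-0.005, 0.939, 0.016, 0.343]
contact_force: [1.4, -0.2, 3.7]
gripper_width: 0.079
[ 2.   -0.71  3.86] [-0.006 -0.255 -0.057] (array([-0.4 , -0.86, -0.02]), array([-0.02,  0.04, -0.04])) 36.6
```

```bash
python3 -m creep '[[0,0,0,0.0005,0,-0.0003,0],[0,0,0,0,0,0,0],[0,0,0,0,0,0,0]]'; python3 chk2.py
```

```text
time: 36.85
tool_pos: [0.4741, -0.1905, 0.2502]
tool_rot: [-0.005, 0.939, 0.016, 0.342]
contact_force: [1.1, -0.3, 2.5]
gripper_width: 0.083
[ 1.25 -1.27  1.08] [-0.128  0.113 -0.109] (array([-0.33, -0.78,  0.1 ]), array([-0.  ,  0.08, -0.05])) 37.05
```

```bash
python3 -m creep '[[0,0,0,0,0,0,0.15],[0,0,0,0,0,0,0.25],[0,0,0,0,0,0,0.4],[0,0,0,0,0,0,0.6],[0,0,0,0,0,0,0.8],[0,0,0,0,0,0,1],[0,0,0,0,0,0,1],[0,0,0,0,0,0,1]]'; python3 - <<'E'
from h import *
s=manip.state();print(s['gripper_width'],s['contact_force'])
im=manip.grab_frame('wrist');cv2.imwrite('pics/w18.png',im)
cv2.imwrite('pics/s18.png',crop(manip.grab_frame('side'),300,80,140,110,5))
E
```

```text
time: 37.72
tool_pos: [0.4744, -0.1906, 0.2509]
tool_rot: [-0.005, 0.939, 0.016, 0.343]
contact_force: [0.4, -0.4, 0.4]
gripper_width: 1.002
1.0023082786338338 [ 0.40686376 -0.44986977  0.3934076 ]
```

View pics/s18.png

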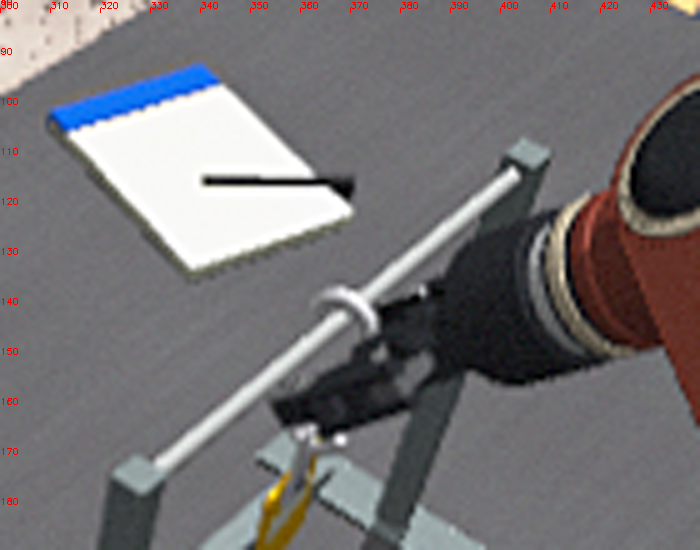

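View pics/w18.png

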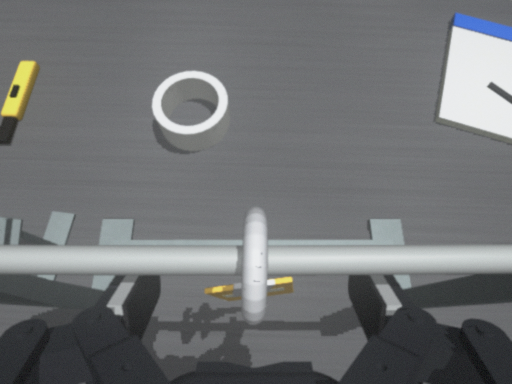

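```bash
python3 -m creep '[[0,0,0,0,0,-0.003,1],[0,0,0,0,0,-0.006,1],[0,0,0,0,0,-0.01,1],[0,0,0,0,0,-0.012,1],[0,0,0,0,0,-0.012,1],[0,0,0,0,0,-0.012,1],[0,0,0,0,0,-0.012,1],[0,0,0,0,0,-0.012,1],[0,0,0,0,0,-0.012,1],[0,0,0,0,0,-0.012,1],[0,0,0,0,0,-0.01,1],[0,0,0,0,0,-0.006,1],[0,0,0,0,0,0,1],[0,0,0,0,0,0,1]]'; python3 - <<'E'
from h import *
s=manip.state();print(s['tool_pos'],s['contact_force'],s['time'])
a=manip.grab_frame('side');im=manip.grab_frame('wrist');cv2.imwrite('pics/w19.png',im)
cv2.imwrite('pics/s19.png',crop(a,280,100,130,110,6)[:600,:780])
cv2.imwrite('pics/c19.png',crop(manip.grab_frame('scene'),60,110,150,130,5)[:600])
import time
for i in range(12):
    b=manip.grab_frame('side')
    if i in(5,11): print(i,np.abs(b.astype(int)-a)[110:230,330:420].max(),np.abs(b.astype(int)-a)[110:230,330:420].mean()); a=b
E
```

```text
time: 38.98
tool_pos: [0.3976, -0.1931, 0.3422]
tool_rot: [-0.004, 0.939, 0.015, 0.343]
contact_force: [-0.3, 0.4, -0.1]
gripper_width: 1.003
[ 0.39764933 -0.19305857  0.34223292] [-0.31324001  0.38881587 -0.05750212] 38.9833
5 70 2.525987654320988
11 55 2.4571296296296294
```

View pics/w19.png

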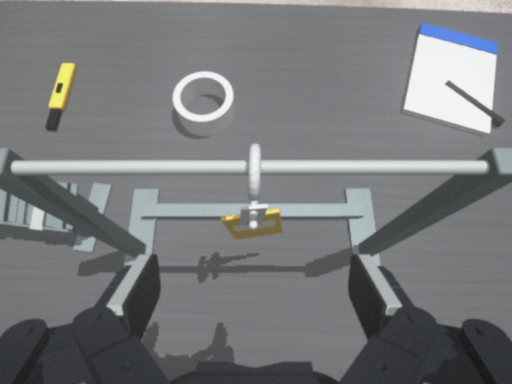

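View pics/s19.png

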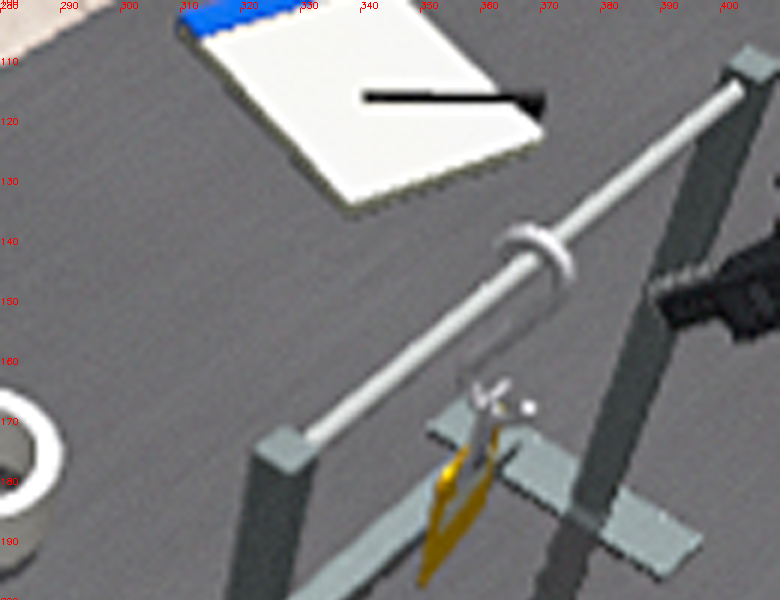

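View pics/c19.png

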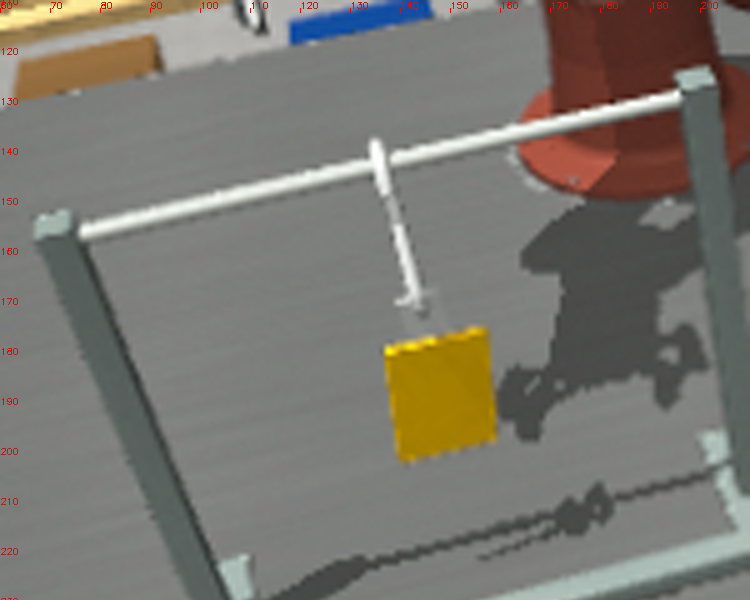

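```bash
Z='see below'; python3 -m creep '[[0,0,0,0,0,0,1],[0,0,0,0,0,0,1],[0,0,0,0,0,0,1],[0,0,0,0,0,0,1],[0,0,0,0,0,0,1],[0,0,0,0,0,0,1],[0,0,0,0,0,0,1],[0,0,0,0,0,0,1],[0,0,0,0,0,0,1],[0,0,0,0,0,0,1],[0,0,0,0,0,0,1],[0,0,0,0,0,0,1],[0,0,0,0,0,0,1],[0,0,0,0,0,0,1],[0,0,0,0,0,0,1],[0,0,0,0,0,0,1],[0,0,0,0,0,0,1],[0,0,0,0,0,0,1],[0,0,0,0,0,0,1],[0,0,0,0,0,0,1]]'; cat > still.py <<'E'
from h import *
F=[]
for i in range(12): F.append(manip.grab_frame('wrist').astype(int))
def yc(f):
    b,g,r=f[...,0],f[...,1],f[...,2]; m=(r>140)&(g>100)&(b<90);m[:, :180]=0;m[:180]=0;m[:,330:]=0;m[270:]=0
    ys,xs=np.nonzero(m);return xs.mean().round(2),ys.mean().round(2),ys.max(),len(xs)
for f in F: print(yc(f))
a=[np.abs(F[i]-F[0])[140:260,200:310].mean().round(2) for i in range(12)]
b=[np.abs(F[i]-F[0])[20:120,250:380].mean().round(2) for i in range(12)];print(a,b)
cv2.imwrite('pics/wl.png',F[-1].astype(np.uint8)); print(manip.state()['time'])
E
python3 still.py
```

```text
time: 41.4
tool_pos: [0.3978, -0.1929, 0.3419]
tool_rot: [-0.005, 0.939, 0.016, 0.343]
contact_force: [0.1, -0.2, -0.4]
gripper_width: 0.999
(np.float64(240.77), np.float64(217.17), np.int64(220), 53)
(np.float64(241.65), np.float64(217.08), np.int64(220), 48)
(np.float64(241.37), np.float64(217.08), np.int64(220), 51)
(np.float64(240.23), np.float64(217.26), np.int64(220), 47)
(np.float64(240.42), np.float64(217.24), np.int64(220), 50)
(np.float64(240.83), np.float64(217.11), np.int64(220), 53)
(np.float64(240.65), np.float64(217.22), np.int64(220), 49)
(np.float64(240.31), np.float64(217.22), np.int64(220), 51)
(np.float64(240.98), np.float64(217.13), np.int64(220), 52)
(np.float64(240.22), np.float64(217.27), np.int64(220), 51)
(np.float64(240.8), np.float64(217.16), np.int64(220), 49)
(np.float64(239.68), np.float64(217.3), np.int64(220), 50)
[np.float64(0.0), np.float64(1.56), np.float64(1.56), np.float64(1.56), np.float64(1.59), np.float64(1.56), np.float64(1.58), np.float64(1.57), np.float64(1.57), np.float64(1.58), np.float64(1.57), np.float64(1.59)] [np.float64(0.0), np.float64(1.65), np.float64(1.64), np.float64(1.65), np.float64(1.64), np.float64(1.65), np.float64(1.64), np.float64(1.65), np.float64(1.64), np.float64(1.64), np.float64(1.64), np.float64(1.64)]
42.0
```

```bash
python3 - <<'E'
from h import *
a=manip.grab_frame('side');a0=cv2.imread('pics/side0.png')
print(np.abs(a.astype(int)-a0)[220:310,195:250].mean(), np.abs(a.astype(int)-a0)[160:240,190:300].mean())
s=manip.state();print(s['contact_force'],s['time'])
print(manip.job_done())
E
```

```text
2.4905050505050506 6.895492424242424
[0.01166003 0.26699362 0.24319496] 42.05
the job is handed in; nothing more can be done
None
```

The job is done and handed in at about 42 s. The hook hangs on the rail with the yellow plate on it.

**What I did:** I gripped the hook by its shank and took it off the rail. I brought its tip up through the tab hole from below, with no rise in force. Then I drew the plate out against about 3–5 N. The plate slid off the rack's end before I had tilted it fully upright and settled hanging on the hook. I carried it over the rail, set the hook on the bar, let go and backed away.

**Last checks:**
- **Stillness:** over 0.55 s, the last wrist-camera frames of the hook and plate differed only by image noise.
- **Robot contact:** the fingers are open and clear, and the wrist force reads about zero.
- **Other plates:** the side view around the blue and red plates matches the start, to within noise.
- **Hang:** the last views show the hook over the bar by its top bend and the plate on its bottom bend. I did not measure the hook's final position or the plate's tilt in numbers.
- **Tape and cutter:** I compared a wider area covering them, but the plate I removed is in it too, so that comparison doesn't prove they stayed put. They looked unmoved in the pictures.

**One rough spot:** setting the hook down, one step pressed it on the bar with about 7.5 N by my estimate (limit 12 N). I backed off to about 3 N before letting go.

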